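Set out a jade set for its catalogue photograph

TASK

Set out the four loose jade pieces on the round white photo board, in this order: lay the pale grey plaque flat on the board midway between the wooden plinth and the colour card, then the cream plaque flat midway between the plinth and the brass puck, then the green plaque centred on top of the plinth with its long sides parallel to the plinth's, and last the dark red ring flat on the middle of the green plaque. Set every piece down gently, since jade chips when it is dropped, and do not upset or shove the amber bottle or the black loupe.

Things in the scene. Friction and masses are not known exactly. Their poses are not given: they have to be found in the camera images.
- green_plaque: Green plaque: deep green rounded oblong slab of polished jade, 84 x 50 mm (its four corners notched 7 to 9 mm), 16 mm high: a 12 mm base with straight sides and on it a flat plateau 66 x 34 x 4 mm. Loose, about 0.16 kg, starts flat on the table. Origin: centre of its underside. x along its 84 mm length, y across its 50 mm width, z up; the two ends are alike.
- grey_plaque: Grey plaque: pale grey-green rounded oblong slab of polished jade, 84 x 50 mm (its four corners notched 7 to 9 mm), 16 mm high: a 12 mm base with straight sides and on it a flat plateau 66 x 34 x 4 mm. Loose, about 0.16 kg, starts flat on the table. Origin: centre of its underside. x along its 84 mm length, y across its 50 mm width, z up; the two ends are alike.
- cream_plaque: Cream plaque: cream-yellow rounded oblong slab of polished jade, 84 x 50 mm (its four corners notched 7 to 9 mm), 16 mm high: a 12 mm base with straight sides and on it a flat plateau 66 x 34 x 4 mm. Loose, about 0.16 kg, starts flat on the table. Origin: centre of its underside. x along its 84 mm length, y across its 50 mm width, z up; the two ends are alike.
- red_ring: Red ring: flat disc of dark red-brown jade with a hole, outer diameter 48 mm, hole 22 mm, 10 mm high, loose, 0.04 kg, starts flat on the table. Origin: centre of its underside, z up.
- plinth: Plinth: fixed dark wooden block on the board, 90 x 60 mm, 18 mm high, flat top. Origin: centre of its underside, which is on the board's top (6 mm above the table), so its top is 24 mm above the table. x along its 90 mm length, y across.
- card: Colour card: fixed black square tile with red, blue, yellow and white patches, 60 x 60 mm, 6 mm high, on the board. Origin: centre of its underside, on the board's top.
- puck: Brass puck: fixed round brass disc, diameter 50 mm, 14 mm high, on the board. Origin: centre of its underside, on the board's top.
- board: Photo board: fixed round white disc, diameter 410 mm, its flat top 6 mm above the table. Origin: centre of its underside, on the table. Plinth, card and puck stand on it at the corners of an equilateral triangle of side 260 mm (centre to centre); which stands at which corner changes.
- amber_bottle: Bystander: small amber bottle with black cap and paper label, diameter 34 mm, 70 mm high, loose, standing on the table. Origin: centre of its underside. Leave it standing where it is.
- loupe: Bystander: black loupe with a glass lens in its top, upright cylinder of diameter 41 mm, 32 mm high, loose, on the table. Origin: centre of its underside. Leave it where it is.

How it is judged (in metres and radians):
On the way, in this order (a step that is already met when the one before it is completed fails the run):
1. the grey plaque lies released on the board midway between plinth and colour card (horizontal distance between grey_plaque and plinth between 0.116 and 0.144 m and horizontal distance between grey_plaque and card between 0.116 and 0.144 m and horizontal distance between grey_plaque and puck between 0.2112 and 0.2392 m and height (world z) of grey_plaque between 0.003 and 0.01 m and contact force between grey_plaque and the fingers below 0.1 N and linear speed of grey_plaque below 0.03 m/s and angle between grey_plaque's own z axis and vertical below 0.1 rad), for 0.2 s.
2. then the cream plaque lies released on the board midway between plinth and brass puck (horizontal distance between cream_plaque and plinth between 0.116 and 0.144 m and horizontal distance between cream_plaque and puck between 0.116 and 0.144 m and horizontal distance between cream_plaque and card between 0.2112 and 0.2392 m and height (world z) of cream_plaque between 0.003 and 0.01 m and contact force between cream_plaque and the fingers below 0.1 N and linear speed of cream_plaque below 0.03 m/s and angle between cream_plaque's own z axis and vertical below 0.1 rad), for 0.2 s.
3. then the green plaque lies released on the plinth, centred, long sides parallel (x of green_plaque in the frame of plinth between -0.01 and 0.01 m and y of green_plaque in the frame of plinth between -0.01 and 0.01 m and z of green_plaque in the frame of plinth between 0.015 and 0.022 m and angle between the x axis of green_plaque and the x axis of plinth, either way round below 0.17 rad and contact force between green_plaque and the fingers below 0.1 N and linear speed of green_plaque below 0.03 m/s and angle between green_plaque's own z axis and vertical below 0.1 rad), for 0.2 s.
4. last the red ring lies released on the middle of the green plaque (horizontal distance between red_ring and green_plaque below 0.01 m and z of red_ring in the frame of green_plaque between 0.013 and 0.02 m and contact force between red_ring and the fingers below 0.1 N and linear speed of red_ring below 0.03 m/s and angle between red_ring's own z axis and vertical below 0.1 rad), for 0.2 s.
At the end, for the whole second after the job is handed in: Grey flat on the board within 14 mm of midway plinth-card (by its distances to plinth, card and puck), cream likewise plinth-puck; green on the plinth, within 10 mm each way and 0.17 rad; ring on green within 10 mm; all released, at rest, tilt under 0.1 rad (all of step 1 and all of step 2 and all of step 3 and all of step 4); the robot touches nothing.
It fails at once if a jade piece falls free of the fingers faster than 0.7 m/s (dropped about 25 mm) ((contact force between green_plaque and the fingers below 0.05 N and linear speed of green_plaque above 0.7 m/s) or (contact force between grey_plaque and the fingers below 0.05 N and linear speed of grey_plaque above 0.7 m/s) or (contact force between cream_plaque and the fingers below 0.05 N and linear speed of cream_plaque above 0.7 m/s) or (contact force between red_ring and the fingers below 0.05 N and linear speed of red_ring above 0.7 m/s)).
It fails at once if the amber bottle or the loupe is shoved more than 25 mm or tipped over (distance of any of amber_bottle, loupe from where it was at the start of the episode above 0.025 m or angle between any of amber_bottle, loupe's own z axis and vertical above 0.5 rad).
It also fails if it takes over 99 s, if anything falls off the work surface, if the arm or the gripper's body presses on something with over 40 N, if the wrist force passes 120 N, or if a joint passes its speed limit or range.

ROBOT

A 6-joint arm with a two-finger parallel gripper is mounted at the origin on the work surface. World frame = base frame: x ahead of the robot, y to its left, z up, the work surface at z = 0. Lengths are in m, angles in degrees, forces in N, time in s.
With the tool pointing down it reaches from about 0.35 to 0.875 m from the base axis. Payload 4.2 kg.
Tool frame: the origin (TCP) lies midway between the tips of the shut fingers; the grasp point (between the pads) lies 19 mm behind it; z points along the fingers, y is the direction in which the jaws open and shut (so a half turn about z gives the same grasp; the last joint's range is limited). The gripper opens to 87 mm and grips with 3 to 60 N. Pads are 19 mm wide; open, the fingers measure 117 mm over their backs; the gripper's body (75 mm by 190 mm) begins 51 mm behind the grasp point.
Start: joints at [82.941, 22.042, 0.453, 0, -68.411, -14.817], TCP at [0.233, 0.58, 0.223] pointing down, gripper open.
Joint ranges: [-179.83, 179.83], [-69.29, 118.12], [-61.27, 80.66], [-181.25, 117.63], [-171.15, -9.14], [-177.46, 177.46]. Speed limits (degrees/s): [159.86, 159.86, 180, 180, 180, 180].

INTERFACE

Orientations are given as a 3x3 rotation matrix whose columns are the frame's x, y, z axes.
In Python, from station import sense, capture, finish_job gives the robot as it stands. The module is installed in compiled form; this text tells all that it offers.
- The arm moves only by the shell command python3 -m jog 'ROWS' [OPENING]. ROWS is JSON, a list of rows, each a list of 6 numbers: the shift along the tool's x, y, z in cm, then the turn, a rotation vector about the tool's x, y, z in degrees. In form: [[dx, dy, dz, wx, wy, wz], ...]. A call has exactly 5 rows; each row shifts and turns the commanded pose from where the row before left it, along the tool's axes as they then stand; what a row does not reach is not made up. A row lasts 1/12 s, in which the tool goes at most 41.7 mm and 7.16 degrees, less where a joint would pass 70% of its speed; a pose out of reach is approached as far as the arm can. A call is refused whole if a number of a shift passes 4.17 or a number of a turn 7.16, either way. A call with a gripper value outside its range is refused whole. OPENING is the finger opening in cm, from 0 to 8.7, set as the call begins (- or left out, the last holds). The fingers move at their own pace and stop on an object; the grip force is fixed at half the most. Time passes only in rows, so rows that do not move let the fingers close, or fill a call up. It gives the time, the measured TCP pose, the force and the opening at its end, in the units of the state.
- sense(): the state, without advancing time (a new reading comes with each control period).
- capture(name): name is "side" or "top" or "wrist"; returns a dict with "frame" (400x640x3 uint8, red, green, blue), "fx", "fy", "cx", "cy" (pixels), "world_to_cam" (4x4, takes a point from world to camera coordinates). Camera axes: x right, y up, looking along -z (the intrinsics and any distortion apply to the point x, -y, -z); pixel columns grow to the right and rows downward; lengths in m; the calibration is good to about 2 mm. A picture is of the moment at which its call begins. There is no depth.
- finish_job(): hands the job in, once; it reports no verdict.
The state is a dict: "time_s": time; "joints": joint angles; "joint_velocities": joint speeds; "effort": joint torques, N m; "tcp_pos": TCP position; "ee_rot": TCP orientation; "wrist_force": force on the tool from outside, world axes, zero at the start; "moment": the same for the moment, N m; "gripper_width": opening from 0.0 (shut) to 1.0 (fully open).
Only numpy, scipy, OpenCV 4.12 (cv2) and the standard library are available. Lean on these libraries where they do the work, as an engineer would, in place of code of your own. Each camera call takes 0.05 s, during which the arm holds its last target.

## Working session

There is one attempt and no reset: what is moved stays moved. The work goes in short steps, Python scripts to look and compute and a shell command to move; the robot and the scene stay as the last step left them, time stands still between calls to the robot, and variables do not carry over. Pictures are saved under pics/ and viewed, and the job is handed in when it is done.

```bash
ls; mkdir -p pics; python3 - <<'E'
from station import sense, capture
import cv2,numpy as np
s=sense(); print({k:np.round(v,3).tolist() for k,v in s.items()})
for n in ["top","side","wrist"]:
    c=capture(n); cv2.imwrite(f"pics/{n}0.png",c["frame"][:,:,::-1]); np.savez(f"{n}0.npz",**c)
    print(n,{k:np.round(v,3).tolist() for k,v in c.items() if k!="frame"})
E
```

```text
pics
{'time_s': 0.0, 'joints': [82.943, 22.092, 0.379, -0.028, -68.41, -14.815], 'joint_velocities': [-0.104, -0.033, -0.001, 0.027, -0.09, 0.051], 'effort': [-0.001, -39.066, 18.74, 4.22, 0.011, -0.0], 'tcp_pos': [0.233, 0.579, 0.221], 'ee_rot': [[0.928, -0.373, -0.001], [-0.373, -0.928, -0.002], [0.0, 0.002, -1.0]], 'wrist_force': [0.641, -0.363, -0.558], 'moment': [-0.008, 0.008, -0.063], 'gripper_width': 1.004}
top {'fx': 458.333, 'fy': 458.333, 'cx': 318.199, 'cy': 187.973, 'world_to_cam': [[-0.021, -1.0, -0.01, 0.07], [0.994, -0.022, 0.107, -0.558], [-0.107, -0.008, 0.994, -1.457], [0.0, 0.0, 0.0, 1.0]]}
side {'fx': 518.775, 'fy': 518.775, 'cx': 330.414, 'cy': 204.066, 'world_to_cam': [[0.745, -0.666, 0.021, -0.365], [0.463, 0.541, 0.702, -0.315], [-0.479, -0.514, 0.712, -1.078], [0.0, 0.0, 0.0, 1.0]]}
wrist {'fx': 326.575, 'fy': 326.575, 'cx': 315.184, 'cy': 194.696, 'world_to_cam': [[-0.373, -0.928, 0.003, 0.623], [0.893, -0.36, -0.272, 0.034], [0.253, -0.099, 0.962, -0.392], [0.0, 0.0, 0.0, 1.0]]}
```

View pics/top0.png

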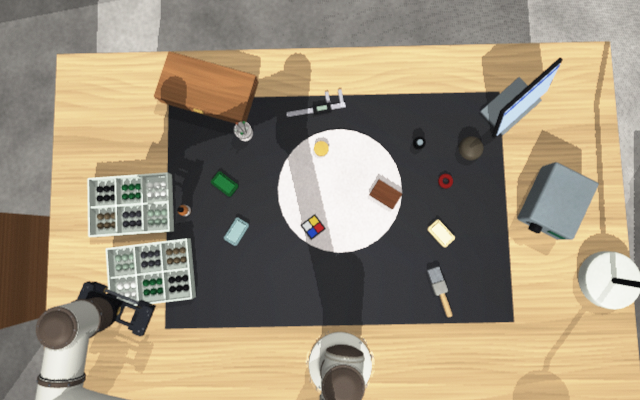

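View pics/side0.png

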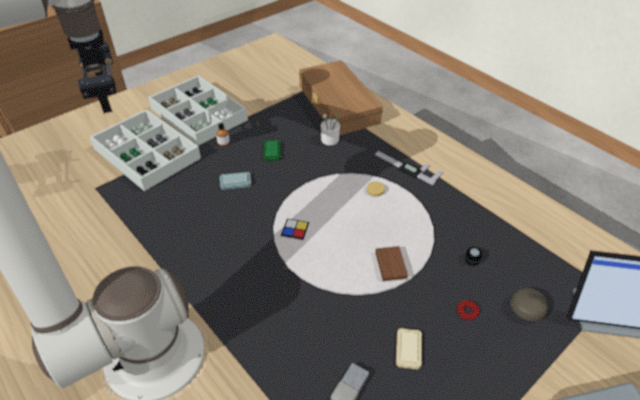

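View pics/wrist0.png

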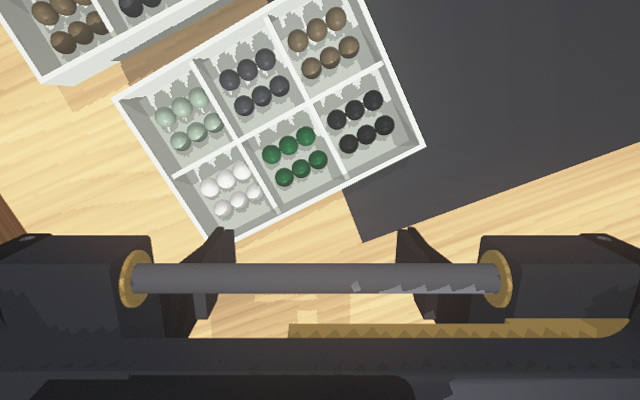

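The top view shows every object: grey (236,232), green (224,183), cream (441,233), ring (446,181), plinth (385,192), card (313,227), puck (321,147), bottle (183,210) and loupe (420,142). Next I'll measure them.

```bash
cat > h.py <<'E'
import numpy as np,cv2
from station import sense,capture
def ray(c,u,v):
    M=np.asarray(c["world_to_cam"]);R=M[:3,:3];t=M[:3,3]
    d=np.array([(u-c["cx"])/c["fx"],-(v-c["cy"])/c["fy"],-1.0])
    return -R.T@t, R.T@d
def onz(c,u,v,z):
    o,d=ray(c,u,v); return o+d*(z-o[2])/d[2]
def proj(c,p):
    M=np.asarray(c["world_to_cam"]);q=M[:3,:3]@np.asarray(p)+M[:3,3]
    return c["cx"]+c["fx"]*q[0]/-q[2], c["cy"]-c["fy"]*q[1]/-q[2]
HSV=dict(green=((60,120,40),(85,255,200)),grey=((78,25,90),(105,130,240)),cream=((18,30,170),(35,140,255)),
 ring=((0,150,60),(8,255,220)),ring2=((172,150,60),(180,255,220)),plinth=((3,90,40),(14,220,160)),puck=((18,80,130),(30,200,255)))
def mask(c,name):
    h=cv2.cvtColor(c["frame"],cv2.COLOR_RGB2HSV)
    m=cv2.inRange(h,*HSV[name])
    if name=="ring": m|=cv2.inRange(h,*HSV["ring2"])
    return m
def blob(c,name,near,z,rad=45):
    m=mask(c,name); w=np.zeros_like(m); cv2.circle(w,tuple(int(round(x)) for x in near),rad,255,-1); m&=w
    cs,_=cv2.findContours(m,cv2.RETR_EXTERNAL,cv2.CHAIN_APPROX_NONE)
    k=max(cs,key=cv2.contourArea)
    pts=np.array([onz(c,*p[0],z)[:2] for p in k])
    r=cv2.minAreaRect((pts*1000).astype(np.float32))
    (cx,cy),(a,b),ang=r
    if a<b: a,b=b,a; ang+=90
    ang=(ang+90)%180-90
    mo=cv2.moments((pts*1000).astype(np.float32).reshape(-1,1,2))
    return dict(rect=(round(cx,1),round(cy,1)),cen=(round(mo['m10']/mo['m00'],1),round(mo['m01']/mo['m00'],1)),size=(round(a,1),round(b,1)),ang=round(ang,1))
E
python3 - <<'E'
from h import *
L=lambda n:dict(np.load(n+"0.npz"))
t,s=L("top"),L("side")
for n,p,z in [("grey",(236,232),.014),("cream",(441,233),.014),("green",(224,183),.014),("ring",(446,181),.010),("plinth",(385,192),.024),("puck",(321,147),.020)]:
    b=blob(t,n,p,z,22); P=[b["rect"][0]/1e3,b["rect"][1]/1e3,z]
    print(n,"top",b); q=proj(s,P)
    print("   side pred",np.round(q),blob(s,n,q,z,30))
for n,p,z in [("card",(313,227),.012),("bottle",(183,210),.07),("loupe",(420,142),.032)]:
    print(n,onz(t,*p,z))
    f=t["frame"];u,v=p;cv2.imwrite(f"pics/c_{n}.png",cv2.resize(f[v-25:v+25,u-25:u+25,::-1],(400,400),interpolation=0))
# board ellipse
m=cv2.inRange(cv2.cvtColor(t["frame"],cv2.COLOR_RGB2HSV),(0,0,100),(180,70,255));w=np.zeros_like(m);cv2.circle(w,(340,190),75,255,-1);m&=w
k=max(cv2.findContours(m,0,1)[0],key=cv2.contourArea)
pts=np.array([onz(t,*p[0],.006)[:2]*1000 for p in k],np.float32);print("board",cv2.minEnclosingCircle(pts))
E
cd pics; python3 -c "
import cv2;t=cv2.imread('top0.png');cv2.imwrite('z0.png',cv2.resize(t[110:270,170:480],(775,400),interpolation=cv2.INTER_CUBIC))"
```

```text
grey top {'rect': (425.0, 328.8), 'cen': (425.2, 328.8), 'size': (85.6, 52.1), 'ang': -32.8}
   side pred [234. 179.] {'rect': (423.1, 324.2), 'cen': (423.0, 324.6), 'size': (86.1, 64.3), 'ang': -32.5}
cream top {'rect': (405.7, -336.2), 'cen': (405.8, -336.2), 'size': (83.9, 51.1), 'ang': 39.5}
   side pred [408. 346.] {'rect': (405.0, -339.2), 'cen': (405.3, -339.6), 'size': (87.2, 48.6), 'ang': 41.3}
green top {'rect': (582.7, 367.5), 'cen': (582.7, 367.5), 'size': (84.2, 49.8), 'ang': 53.0}
   side pred [271. 149.] {'rect': (580.2, 363.2), 'cen': (580.6, 362.8), 'size': (92.6, 49.8), 'ang': 52.1}
ring top {'rect': (575.6, -359.0), 'cen': (576.9, -359.6), 'size': (46.6, 45.9), 'ang': -2.8}
   side pred [466. 309.] {'rect': (577.5, -362.0), 'cen': (577.1, -362.6), 'size': (49.8, 48.4), 'ang': 49.0}
plinth top {'rect': (536.1, -159.3), 'cen': (536.2, -159.1), 'size': (87.1, 58.7), 'ang': 56.4}
   side pred [390. 261.] {'rect': (534.1, -164.8), 'cen': (534.0, -164.7), 'size': (91.5, 57.5), 'ang': 56.5}
puck top {'rect': (692.9, 47.8), 'cen': (692.8, 46.9), 'size': (46.9, 42.9), 'ang': -1.3}
   side pred [374. 187.] {'rect': (690.7, 43.0), 'cen': (690.8, 42.9), 'size': (52.3, 43.9), 'ang': 45.4}
card [0.43387862 0.07778338 0.012     ]
bottle [0.49454922 0.48521611 0.07      ]
loupe [ 0.70304688 -0.27793184  0.032     ]
board ((555.118896484375, -11.062528610229492), 206.5534210205078)
```

View pics/z0.png

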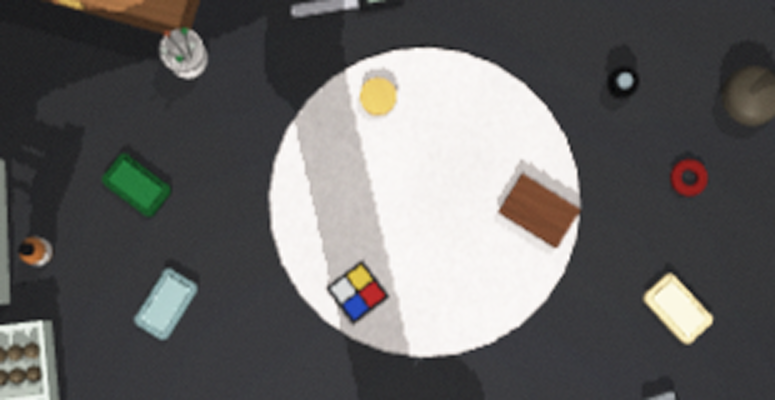

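```bash
cat > plan.py <<'E'
import sys
from h import *
# usage: plan x y z yaw  (mm, deg)
x,y,z,yaw=map(float,sys.argv[1:5])
s=sense();R=np.array(s["ee_rot"]);p=np.array(s["tcp_pos"])*1000
cur=np.degrees(np.arctan2(R[1,0],R[0,0]))
d=((yaw-cur)+90)%180-90
a=np.radians(cur+d);X=np.array([np.cos(a),np.sin(a),0]);Y=np.array([np.sin(a),-np.cos(a),0])
D=np.array([x,y,z])-p
print("cur",np.round(p,1),"yaw",round(cur,1),"tilt",np.round(R[:2,2],4),"joints",np.round(s["joints"],0),"t",s["time_s"],"w",round(float(s["gripper_width"])*87,1),"F",np.round(s["wrist_force"],1))
print("turn wz=%.1f, then shift cm x %.2f y %.2f z %.2f"%(-d,D@X/10,D@Y/10,-D[2]/10))
E
python3 plan.py 425 329 120 -32.8
```

```text
cur [232.7 579.6 221.7] yaw -21.9 tilt [-0.0005 -0.0016] joints [ 83.  22.   0.  -0. -68. -15.] t 0.15 w 87.2 F [-0.5  0.6  0.6]
turn wz=10.9, then shift cm x 29.74 y 10.65 z 10.17
```

```bash
python3 -m jog '[[0,0,0,0,0,5.45],[0,0,0,0,0,5.45],[2.97,1.06,1,0,0,0],[2.97,1.06,1,0,0,0],[2.97,1.06,1,0,0,0]]' 8.7
python3 -m jog '[[2.97,1.06,1,0,0,0],[2.97,1.06,1,0,0,0],[2.97,1.06,1,0,0,0],[2.97,1.06,1,0,0,0],[2.97,1.06,1,0,0,0]]'
python3 -m jog '[[2.97,1.06,1,0,0,0],[2.97,1.06,1,0,0,0],[0,0,0,0,0,0],[0,0,0,0,0,0],[0,0,0,0,0,0]]'
python3 plan.py 425 329 120 -32.8
python3 - <<'E'
from h import *
for n in ["top","wrist","side"]:
    c=capture(n);np.savez(n+"1.npz",**c);cv2.imwrite(f"pics/{n}1.png",c["frame"][:,:,::-1])
    if n=="wrist":print(np.round(proj(c,(.425,.3288,.016)),1), np.round(proj(c,sense()["tcp_pos"]),1))
E
```

```text
time_s: 0.57
tcp_pos: [0.2906, 0.5041, 0.1917]
ee_rot: [[0.841, -0.54, -0.0], [-0.54, -0.841, -0.001], [-0.0, 0.001, -1.0]]
wrist_force: [0.8, -0.1, 0.1]
gripper_width: 0.998
time_s: 0.98
tcp_pos: [0.3873, 0.3786, 0.142]
ee_rot: [[0.841, -0.541, -0.0], [-0.541, -0.841, -0.0], [-0.0, 0.0, -1.0]]
wrist_force: [0.6, 0.3, -0.1]
gripper_width: 1.0
time_s: 1.4
tcp_pos: [0.4254, 0.3303, 0.1226]
ee_rot: [[0.841, -0.542, 0.0], [-0.542, -0.841, 0.0], [0.0, -0.0, -1.0]]
wrist_force: [0.3, -0.1, 0.8]
gripper_width: 1.004
cur [425.4 330.3 122.6] yaw -32.8 tilt [0.0003 0.0002] joints [ 55.  19. -20.   0. -51.   2.] t 1.4 w 87.4 F [ 0.3 -0.1  0.8]
turn wz=0.0, then shift cm x 0.04 y 0.13 z 0.26
[316.1 191.9] [313.  246.3]
```

View pics/wrist1.png

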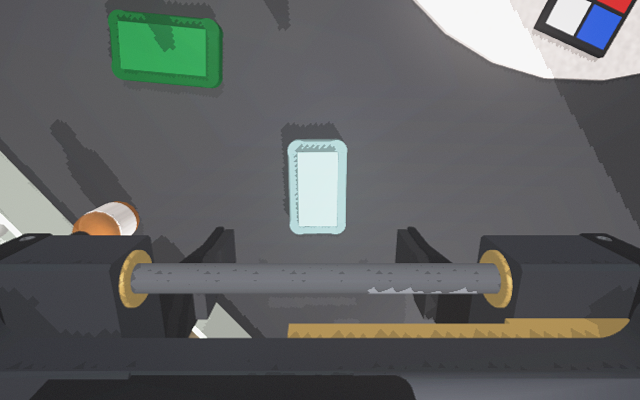

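View pics/side1.png

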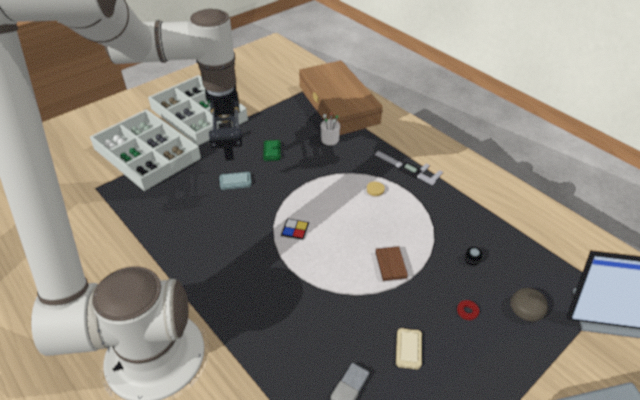

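```bash
python3 - <<'E'
from h import *
L=lambda n:dict(np.load(n+"1.npz"))
w,s,t=L("wrist"),L("side"),L("top")
p=sense()["tcp_pos"];print("tcp in side,top",np.round(proj(s,p)),np.round(proj(t,p)))
print(blob(w,"grey",(318,188),.012,75),blob(w,"green",(165,48),.012,80))
E
```

```text
tcp in side,top [229. 148.] [228. 231.]
{'rect': (426.6, 326.8), 'cen': (426.5, 326.9), 'size': (85.7, 50.6), 'ang': -32.7} {'rect': (583.1, 365.5), 'cen': (582.9, 365.5), 'size': (86.4, 50.0), 'ang': 52.1}
```

```bash
python3 plan.py 426 327.3 3 -32.8
```

```text
cur [424.9 331.2 123. ] yaw -32.7 tilt [0.0007 0.0009] joints [ 55.  19. -20.   0. -51.   2.] t 1.55 w 86.9 F [-0.9 -0.9  0. ]
turn wz=0.1, then shift cm x 0.31 y 0.27 z 12.00
```

```bash
python3 -m jog '[[0.3,0.27,3,0,0,0],[0,0,3,0,0,0],[0,0,3,0,0,0],[0,0,1.5,0,0,0],[0,0,0.7,0,0,0]]'
python3 -m jog '[[0,0,0.4,0,0,0],[0,0,0.2,0,0,0],[0,0,0,0,0,0],[0,0,0,0,0,0],[0,0,0,0,0,0]]'
python3 plan.py 426 327.3 3 -32.8
```

```text
time_s: 1.97
tcp_pos: [0.4247, 0.3258, 0.0082]
ee_rot: [[0.842, -0.54, -0.003], [-0.54, -0.842, -0.003], [-0.0, 0.004, -1.0]]
wrist_force: [-0.3, 0.2, -0.7]
gripper_width: 0.996
time_s: 2.38
tcp_pos: [0.4267, 0.3269, 0.0057]
ee_rot: [[0.841, -0.541, 0.002], [-0.541, -0.841, 0.002], [0.0, -0.002, -1.0]]
wrist_force: [-0.0, -0.4, 0.1]
gripper_width: 0.997
cur [426.7 326.9   5.7] yaw -32.8 tilt [0.0015 0.002 ] joints [ 55.  29. -26.   0. -35.   2.] t 2.3833 w 86.8 F [-0.  -0.4  0.1]
turn wz=0.0, then shift cm x -0.08 y 0.01 z 0.27
```

```bash
python3 -m jog '[[0,0,0.25,0,0,0],[0,0,0,0,0,0],[0,0,0,0,0,0],[0,0,0,0,0,0],[0,0,0,0,0,0]]'
python3 -m jog '[[0,0,0,0,0,0],[0,0,0,0,0,0],[0,0,0,0,0,0],[0,0,0,0,0,0],[0,0,0,0,0,0]]' 0
python3 -m jog '[[0,0,0,0,0,0],[0,0,0,0,0,0],[0,0,0,0,0,0],[0,0,0,0,0,0],[0,0,0,0,0,0]]' 
python3 plan.py 485 -40.5 60 -66.7
```

```text
time_s: 2.8
tcp_pos: [0.4263, 0.3262, 0.0021]
ee_rot: [[0.841, -0.541, 0.0], [-0.541, -0.841, 0.0], [0.0, -0.0, -1.0]]
wrist_force: [0.1, 0.1, 0.5]
gripper_width: 0.998
time_s: 3.22
tcp_pos: [0.4262, 0.3261, 0.002]
ee_rot: [[0.841, -0.541, -0.0], [-0.541, -0.841, -0.0], [-0.0, 0.0, -1.0]]
wrist_force: [-0.9, -0.0, 0.2]
gripper_width: 0.705
time_s: 3.63
tcp_pos: [0.4264, 0.3264, 0.0021]
ee_rot: [[0.841, -0.541, 0.0], [-0.541, -0.841, 0.0], [0.0, -0.0, -1.0]]
wrist_force: [0.9, 0.2, -1.4]
gripper_width: 0.575
cur [426.4 326.4   2.1] yaw -32.8 tilt [0.0003 0.0004] joints [ 55.  29. -26.   0. -35.   2.] t 3.6333 w 50.0 F [ 0.9  0.2 -1.4]
turn wz=33.9, then shift cm x 36.02 y 9.13 z -5.79
```

```bash
python3 -m jog '[[0,0,0,0,0,0],[0,0,0,0,0,0],[0,0,-0.5,0,0,0],[0,0,-1.5,0,0,0],[0,0,-2,0,0,0]]' 
python3 -m jog '[[0,0,-2,0,0,6.78],[0,0,0,0,0,6.78],[0,0,0,0,0,6.78],[0,0,0,0,0,6.78],[0,0,0,0,0,6.78]]'
python3 plan.py 485 -40.5 60 -66.7
```

```text
time_s: 4.05
tcp_pos: [0.4248, 0.3245, 0.0409]
ee_rot: [[0.84, -0.542, -0.004], [-0.542, -0.84, -0.005], [-0.001, 0.006, -1.0]]
wrist_force: [0.9, -1.0, -2.6]
gripper_width: 0.571
time_s: 4.47
tcp_pos: [0.4257, 0.3256, 0.0622]
ee_rot: [[0.39, -0.921, -0.001], [-0.921, -0.39, -0.001], [0.0, 0.001, -1.0]]
wrist_force: [1.2, 0.2, -1.3]
gripper_width: 0.569
cur [425.7 325.6  62.2] yaw -67.0 tilt [-0.001  -0.0008] joints [ 55.  24. -24.  -0. -43. -32.] t 4.4667 w 49.5 F [ 1.2  0.2 -1.3]
turn wz=-0.3, then shift cm x 35.97 y 9.03 z 0.22
```

```bash
python3 -m jog '[[3.27,0.82,0,0,0,0],[3.27,0.82,0,0,0,0],[3.27,0.82,0,0,0,0],[3.27,0.82,0,0,0,0],[3.27,0.82,0,0,0,0]]' 
python3 -m jog '[[3.27,0.82,0,0,0,0],[3.27,0.82,0,0,0,0],[3.27,0.82,0,0,0,0],[3.27,0.82,0,0,0,0],[3.27,0.82,0,0,0,0]]' 
python3 -m jog '[[3.27,0.82,0,0,0,0],[0,0,0,0,0,0],[0,0,0,0,0,0],[0,0,0,0,0,0],[0,0,0,0,0,0]]' 
python3 plan.py 485 -40.5 9 -66.7
python3 - <<'E'
from h import *
for n in ["top","wrist","side"]:
    c=capture(n);np.savez(n+"2.npz",**c);cv2.imwrite(f"pics/{n}2.png",c["frame"][:,:,::-1])
E
```

```text
time_s: 4.88
tcp_pos: [0.4526, 0.158, 0.0621]
ee_rot: [[0.396, -0.918, -0.001], [-0.918, -0.396, -0.001], [0.0, 0.001, -1.0]]
wrist_force: [-0.2, 0.9, -1.7]
gripper_width: 0.568
time_s: 5.3
tcp_pos: [0.4797, -0.0083, 0.0622]
ee_rot: [[0.396, -0.918, -0.001], [-0.918, -0.396, -0.0], [-0.0, 0.001, -1.0]]
wrist_force: [-0.7, -0.1, -0.6]
gripper_width: 0.567
time_s: 5.72
tcp_pos: [0.4855, -0.0392, 0.0621]
ee_rot: [[0.397, -0.918, -0.0], [-0.918, -0.397, 0.0], [-0.0, 0.0, -1.0]]
wrist_force: [0.7, -0.0, -1.1]
gripper_width: 0.568
cur [485.5 -39.2  62.1] yaw -66.6 tilt [-0.0004  0.0001] joints [ 15.  20. -31.  -0. -40.   9.] t 5.7167 w 49.4 F [ 0.7 -0.  -1.1]
turn wz=0.1, then shift cm x 0.10 y 0.10 z 5.31
```

View pics/wrist2.png

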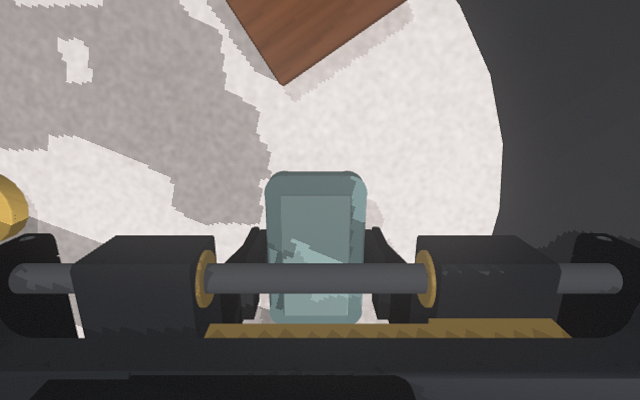

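View pics/side2.png

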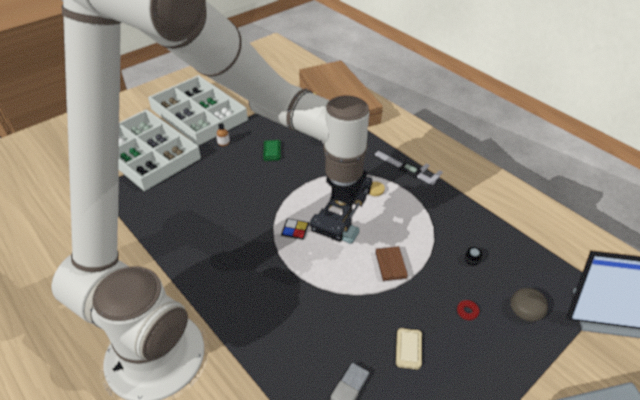

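```bash
python3 -m jog '[[0.3,0.1,2,0,0,0],[0,0,1.5,0,0,0],[0,0,0.9,0,0,0],[0,0,0.5,0,0,0],[0,0,0.2,0,0,0]]' 
python3 -m jog '[[0,0,0.1,0,0,0],[0,0,0,0,0,0],[0,0,0,0,0,0],[0,0,0,0,0,0],[0,0,0,0,0,0]]' 
```

```text
time_s: 6.28
tcp_pos: [0.4858, -0.0426, 0.0104]
ee_rot: [[0.397, -0.918, -0.001], [-0.918, -0.397, -0.0], [-0.0, 0.001, -1.0]]
wrist_force: [0.4, -0.7, -1.9]
gripper_width: 0.574
time_s: 6.7
tcp_pos: [0.4864, -0.0429, 0.0105]
ee_rot: [[0.396, -0.918, 0.001], [-0.918, -0.396, 0.0], [0.0, -0.001, -1.0]]
wrist_force: [-1.5, 1.0, -1.1]
gripper_width: 0.568
```

```bash
python3 -m jog '[[0,0,0.1,0,0,0],[0,0,0.1,0,0,0],[0,0,0.05,0,0,0],[0,0,0,0,0,0],[0,0,0,0,0,0]]' 
```

```text
time_s: 7.12
tcp_pos: [0.4862, -0.043, 0.008]
ee_rot: [[0.396, -0.918, 0.0], [-0.918, -0.396, -0.0], [0.0, -0.0, -1.0]]
wrist_force: [-2.5, 0.7, 6.0]
gripper_width: 0.566
```

```bash
python3 -m jog '[[0,0,0,0,0,0],[0,0,0,0,0,0],[0,0,0,0,0,0],[0,0,0,0,0,0],[0,0,0,0,0,0]]' 7.5
python3 -m jog '[[0,0,-1,0,0,0],[0,0,-2,0,0,0],[0,0,-3,0,0,0],[0,0,-3,0,0,0],[0,0,-3,0,0,0]]' 
python3 plan.py 405.5 -338 110 39.5
python3 - <<'E'
from h import *
for n in ["top","wrist","side"]:
    c=capture(n);np.savez(n+"3.npz",**c);cv2.imwrite(f"pics/{n}3.png",c["frame"][:,:,::-1])
E
```

```text
time_s: 7.53
tcp_pos: [0.4861, -0.043, 0.0074]
ee_rot: [[0.396, -0.918, -0.0], [-0.918, -0.396, -0.0], [-0.0, 0.0, -1.0]]
wrist_force: [0.6, -0.1, 0.4]
gripper_width: 0.827
time_s: 7.95
tcp_pos: [0.4857, -0.0431, 0.1286]
ee_rot: [[0.396, -0.918, -0.001], [-0.918, -0.396, -0.0], [-0.0, 0.001, -1.0]]
wrist_force: [0.8, -0.4, 0.6]
gripper_width: 0.865
cur [485.7 -43.1 128.6] yaw -66.7 tilt [-0.0009 -0.0002] joints [ 14.  14. -26.  -0. -50.   9.] t 7.95 w 75.3 F [ 0.8 -0.4  0.6]
turn wz=73.8, then shift cm x 24.95 y -17.66 z 1.86
```

View pics/wrist3.png

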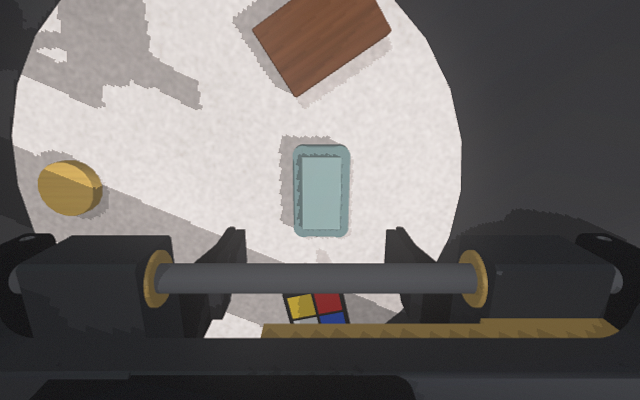

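```bash
python3 -m jog '[[0,0,0,0,0,6.7],[0,0,0,0,0,6.7],[0,0,0,0,0,6.7],[0,0,0,0,0,6.7],[0,0,0,0,0,6.7]]' 8.7
python3 -m jog '[[0,0,0,0,0,6.7],[0,0,0,0,0,6.7],[0,0,0,0,0,6.7],[0,0,0,0,0,6.7],[0,0,0,0,0,6.7]]'
python3 -m jog '[[0,0,0,0,0,6.8],[2.78,-1.97,0.2,0,0,0],[2.78,-1.97,0.2,0,0,0],[2.78,-1.97,0.2,0,0,0],[2.78,-1.97,0.2,0,0,0]]'
python3 -m jog '[[2.78,-1.97,0.2,0,0,0],[2.78,-1.97,0.2,0,0,0],[2.78,-1.97,0.2,0,0,0],[2.78,-1.97,0.2,0,0,0],[2.78,-1.97,0.2,0,0,0]]'
python3 -m jog '[[0,0,0,0,0,0],[0,0,0,0,0,0],[0,0,0,0,0,0],[0,0,0,0,0,0],[0,0,0,0,0,0]]'
python3 plan.py 405.5 -338 3 39.5
python3 - <<'E'
from h import *
for n in ["top","wrist"]:
    c=capture(n);np.savez(n+"4.npz",**c);cv2.imwrite(f"pics/{n}4.png",c["frame"][:,:,::-1])
    for k,p,z in [("grey",(.486,-.043),.02),("cream",(.4057,-.336),.012),("plinth",(.536,-.16),.024)]:
        try:print(n,k,blob(c,k,proj(c,(*p,z)),z,75 if n=="wrist" else 22))
        except Exception as e: print(n,k,e)
E
```

```text
time_s: 8.52
tcp_pos: [0.4851, -0.0431, 0.1261]
ee_rot: [[-0.183, -0.983, -0.003], [-0.983, 0.183, -0.0], [0.001, 0.003, -1.0]]
wrist_force: [1.0, -0.0, -0.9]
gripper_width: 0.994
time_s: 8.93
tcp_pos: [0.4851, -0.0431, 0.1261]
ee_rot: [[-0.695, -0.719, -0.003], [-0.719, 0.695, -0.0], [0.002, 0.002, -1.0]]
wrist_force: [-0.2, 0.3, -0.5]
gripper_width: 0.996
time_s: 9.35
tcp_pos: [0.449, -0.1754, 0.1181]
ee_rot: [[-0.771, -0.637, -0.003], [-0.637, 0.771, 0.0], [0.002, 0.002, -1.0]]
wrist_force: [0.3, -1.0, 0.2]
gripper_width: 1.001
time_s: 9.77
tcp_pos: [0.4044, -0.3401, 0.108]
ee_rot: [[-0.771, -0.636, -0.002], [-0.636, 0.771, 0.001], [0.001, 0.003, -1.0]]
wrist_force: [0.9, 0.8, 1.0]
gripper_width: 0.999
time_s: 10.18
tcp_pos: [0.4062, -0.3379, 0.1094]
ee_rot: [[-0.77, -0.638, -0.0], [-0.638, 0.77, 0.0], [0.0, 0.0, -1.0]]
wrist_force: [-0.4, 0.3, -0.3]
gripper_width: 0.998
cur [ 406.2 -337.9  109.4] yaw -140.4 tilt [-0.0003  0.0002] joints [-22.  19. -22.  -0. -49. -28.] t 10.1833 w 86.8 F [-0.4  0.3 -0.3]
turn wz=0.1, then shift cm x 0.06 y 0.04 z 10.64
top grey {'rect': (484.5, -39.9), 'cen': (484.5, -40.1), 'size': (81.6, 47.1), 'ang': -67.3}
top cream {'rect': (385.2, -357.7), 'cen': (383.3, -357.4), 'size': (30.1, 22.5), 'ang': -47.2}
top plinth {'rect': (536.3, -158.9), 'cen': (538.4, -154.2), 'size': (86.1, 58.5), 'ang': 56.4}
wrist grey float division by zero
wrist cream {'rect': (406.7, -340.8), 'cen': (406.5, -340.7), 'size': (85.4, 49.9), 'ang': 41.1}
wrist plinth max() iterable argument is empty
```

View pics/wrist4.png

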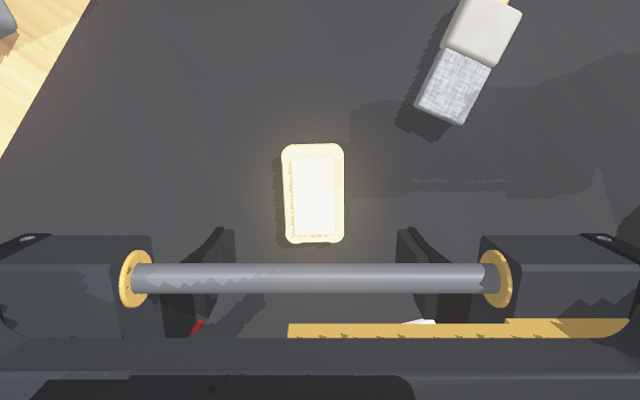

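View pics/top4.png

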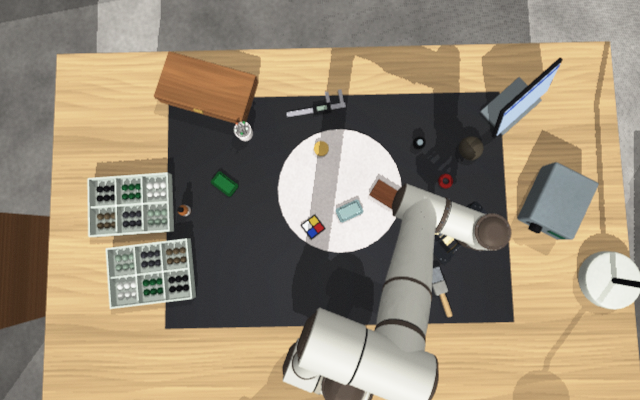

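```bash
python3 plan.py 406.5 -340 2.2 40.5; python3 -m jog '[[0.1,-0.18,3,0,0,-1],[0,0,3,0,0,0],[0,0,2.5,0,0,0],[0,0,1.2,0,0,0],[0,0,0.6,0,0,0]]'
python3 -m jog '[[0,0,0.2,0,0,0],[0,0,0.1,0,0,0],[0,0,0,0,0,0],[0,0,0,0,0,0],[0,0,0,0,0,0]]'
python3 plan.py 406.5 -340 2.2 40.5
```

```text
cur [ 406.4 -338.1  109.7] yaw -140.4 tilt [ 0.0002 -0.    ] joints [-22.  19. -22.  -0. -49. -28.] t 10.2833 w 86.8 F [-0.6 -0.4  0.1]
turn wz=-0.9, then shift cm x 0.12 y -0.15 z 10.75
time_s: 10.7
tcp_pos: [0.4054, -0.3398, 0.0046]
ee_rot: [[-0.759, -0.651, -0.004], [-0.651, 0.759, 0.002], [0.002, 0.004, -1.0]]
wrist_force: [0.7, 0.2, -0.5]
gripper_width: 1.0
time_s: 11.12
tcp_pos: [0.407, -0.3413, 0.0046]
ee_rot: [[-0.76, -0.65, 0.002], [-0.65, 0.76, -0.001], [-0.001, -0.002, -1.0]]
wrist_force: [-0.6, -0.4, 0.7]
gripper_width: 0.997
cur [ 407.  -341.3    4.6] yaw -139.5 tilt [ 0.002  -0.0009] joints [-22.  28. -27.   0. -34. -27.] t 11.1167 w 86.8 F [-0.6 -0.4  0.7]
turn wz=0.0, then shift cm x -0.04 y 0.13 z 0.24
```

```bash
python3 -m jog '[[0,0.1,0.24,0,0,0],[0,0,0,0,0,0],[0,0,0,0,0,0],[0,0,0,0,0,0],[0,0,0,0,0,0]]'
python3 -m jog '[[0,0,0,0,0,0],[0,0,0,0,0,0],[0,0,0,0,0,0],[0,0,0,0,0,0],[0,0,0,0,0,0]]' 0
python3 -m jog '[[0,0,0,0,0,0],[0,0,0,0,0,0],[0,0,0,0,0,0],[0,0,0,0,0,0],[0,0,0,0,0,0]]' 
python3 -m jog '[[0,0,0,0,0,0],[0,0,0,0,0,0],[0,0,-0.5,0,0,0],[0,0,-1.5,0,0,0],[0,0,-2,0,0,0]]' 
python3 -m jog '[[0,0,-2,0,0,-6.15],[0,0,-1,0,0,-6.15],[0,0,0,0,0,0],[0,0,0,0,0,0],[0,0,0,0,0,0]]' 
python3 plan.py 616 -58.7 70 52.8
```

```text
time_s: 11.53
tcp_pos: [0.4057, -0.3403, 0.0012]
ee_rot: [[-0.76, -0.65, 0.0], [-0.65, 0.76, -0.0], [0.0, -0.0, -1.0]]
wrist_force: [-0.1, 0.5, 0.5]
gripper_width: 0.998
time_s: 11.95
tcp_pos: [0.4057, -0.3402, 0.0011]
ee_rot: [[-0.76, -0.65, -0.0], [-0.65, 0.76, 0.0], [0.0, 0.0, -1.0]]
wrist_force: [-0.5, 0.7, 0.1]
gripper_width: 0.709
time_s: 12.37
tcp_pos: [0.4057, -0.3403, 0.0012]
ee_rot: [[-0.76, -0.65, 0.0], [-0.65, 0.76, -0.0], [-0.0, -0.0, -1.0]]
wrist_force: [-0.4, -0.9, -0.4]
gripper_width: 0.568
time_s: 12.78
tcp_pos: [0.4041, -0.3395, 0.0402]
ee_rot: [[-0.76, -0.649, -0.004], [-0.649, 0.76, 0.002], [0.002, 0.005, -1.0]]
wrist_force: [0.3, -0.1, -1.5]
gripper_width: 0.57
time_s: 13.2
tcp_pos: [0.4048, -0.3397, 0.0703]
ee_rot: [[-0.606, -0.795, -0.002], [-0.795, 0.606, 0.001], [0.0, 0.002, -1.0]]
wrist_force: [-0.4, 0.3, -1.9]
gripper_width: 0.569
cur [ 404.8 -339.7   70.3] yaw -127.3 tilt [-0.0017  0.0012] joints [-22.  22. -24.  -0. -44. -15.] t 13.2 w 49.5 F [-0.4  0.3 -1.9]
turn wz=-0.1, then shift cm x -35.16 y 0.17 z 0.03
```

```bash
python3 -m jog '[[-3.2,0,0,0,0,0],[-3.2,0,0,0,0,0],[-3.2,0,0,0,0,0],[-3.2,0,0,0,0,0],[-3.2,0,0,0,0,0]]' 
python3 -m jog '[[-3.2,0,0,0,0,0],[-3.2,0,0,0,0,0],[-3.2,0,0,0,0,0],[-3.2,0,0,0,0,0],[-3.2,0,0,0,0,0]]' 
python3 -m jog '[[-3.16,0.1,0,0,0,0],[0,0,0,0,0,0],[0,0,0,0,0,0],[0,0,0,0,0,0],[0,0,0,0,0,0]]' 
python3 plan.py 616 -58.7 7.2 52.8
```

```text
time_s: 13.62
tcp_pos: [0.502, -0.2114, 0.0697]
ee_rot: [[-0.606, -0.795, -0.003], [-0.795, 0.606, 0.001], [0.001, 0.003, -1.0]]
wrist_force: [0.7, -0.3, -1.1]
gripper_width: 0.569
time_s: 14.03
tcp_pos: [0.5987, -0.0838, 0.0694]
ee_rot: [[-0.606, -0.796, -0.003], [-0.796, 0.606, -0.0], [0.002, 0.003, -1.0]]
wrist_force: [0.3, -0.0, -1.4]
gripper_width: 0.57
time_s: 14.45
tcp_pos: [0.616, -0.0603, 0.0702]
ee_rot: [[-0.606, -0.796, -0.003], [-0.796, 0.606, -0.0], [0.002, 0.002, -1.0]]
wrist_force: [-0.4, -0.9, -1.5]
gripper_width: 0.565
cur [616.  -60.3  70.2] yaw -127.3 tilt [-0.0026 -0.0002] joints [  9.  30. -11.  -0. -49. -47.] t 14.45 w 49.2 F [-0.4 -0.9 -1.5]
turn wz=-0.1, then shift cm x -0.13 y 0.10 z 6.30
```

```bash
python3 -m jog '[[-0.1,0.1,2.5,0,0,0],[0,0,1.8,0,0,0],[0,0,1,0,0,0],[0,0,0.5,0,0,0],[0,0,0.2,0,0,0]]' 
python3 -m jog '[[0,0,0.1,0,0,0],[0,0,0.05,0,0,0],[0,0,0,0,0,0],[0,0,0,0,0,0],[0,0,0,0,0,0]]' 
```

```text
time_s: 14.87
tcp_pos: [0.6165, -0.0589, 0.0104]
ee_rot: [[-0.605, -0.796, -0.002], [-0.796, 0.605, -0.0], [0.001, 0.001, -1.0]]
wrist_force: [0.3, 0.3, -0.2]
gripper_width: 0.572
time_s: 15.28
tcp_pos: [0.6175, -0.058, 0.0103]
ee_rot: [[-0.604, -0.797, 0.001], [-0.797, 0.604, 0.0], [-0.001, -0.001, -1.0]]
wrist_force: [0.7, -1.1, -0.8]
gripper_width: 0.567
```

```bash
python3 -m jog '[[0.05,0,0.1,0,0,0],[0,0,0.1,0,0,0],[0,0,0.1,0,0,0],[0,0,0,0,0,0],[0,0,0,0,0,0]]' 
```

```text
time_s: 15.7
tcp_pos: [0.6168, -0.0584, 0.0072]
ee_rot: [[-0.604, -0.797, 0.0], [-0.797, 0.604, -0.0], [0.0, -0.0, -1.0]]
wrist_force: [-2.6, -0.4, 3.2]
gripper_width: 0.569
```

```bash
python3 -m jog '[[0,0,0,0,0,0],[0,0,0,0,0,0],[0,0,0,0,0,0],[0,0,0,0,0,0],[0,0,0,0,0,0]]' 7.5
python3 -m jog '[[0,0,-1,0,0,0],[0,0,-2,0,0,0],[0,0,-3,0,0,0],[0,0,-3,0,0,0],[0,0,-3,0,0,0]]' 
python3 plan.py 583.5 365.2 120 52.5
```

```text
time_s: 16.12
tcp_pos: [0.6169, -0.0585, 0.0065]
ee_rot: [[-0.604, -0.797, -0.0], [-0.797, 0.604, 0.0], [0.0, 0.0, -1.0]]
wrist_force: [0.5, -0.5, 0.6]
gripper_width: 0.826
time_s: 16.53
tcp_pos: [0.6167, -0.0586, 0.1285]
ee_rot: [[-0.604, -0.797, 0.0], [-0.797, 0.604, -0.0], [0.0, -0.0, -1.0]]
wrist_force: [-0.3, 0.5, 0.8]
gripper_width: 0.861
cur [616.7 -58.6 128.5] yaw -127.2 tilt [ 0.0001 -0.0002] joints [ 10.  26.  -8.   0. -56. -47.] t 16.5333 w 74.9 F [-0.3  0.5  0.8]
turn wz=0.3, then shift cm x -31.60 y 28.43 z 0.85
```

```bash
python3 -m jog '[[-2.26,2.03,0,0,0,0],[-2.26,2.03,0,0,0,0],[-2.26,2.03,0,0,0,0],[-2.26,2.03,0,0,0,0],[-2.26,2.03,0,0,0,0]]' 8.7
python3 -m jog '[[-2.26,2.03,0,0,0,0],[-2.26,2.03,0,0,0,0],[-2.26,2.03,0,0,0,0],[-2.26,2.03,0,0,0,0],[-2.26,2.03,0,0,0,0]]' 
python3 -m jog '[[-2.26,2.03,0,0,0,0],[-2.26,2.03,0,0,0,0],[-2.26,2.03,0,0,0,0],[-2.26,2.03,0,0,0,0],[0,0,0,0,0,0]]' 
python3 -m jog '[[0,0,0,0,0,0],[0,0,0,0,0,0],[0,0,0,0,0,0],[0,0,0,0,0,0],[0,0,0,0,0,0]]' 
python3 plan.py 583.5 365.2 2 52.5
python3 - <<'E'
from h import *
for n in ["top","wrist","side"]:
    c=capture(n);np.savez(n+"5.npz",**c);cv2.imwrite(f"pics/{n}5.png",c["frame"][:,:,::-1])
    for k,p,z in [("grey",(.485,-.041),.02),("cream",(.616,-.058),.02),("green",(.5835,.3655),.012),("plinth",(.536,-.16),.024)]:
        try:print(n,k,blob(c,k,proj(c,(*p,z)),z,75 if n=="wrist" else 22))
        except Exception as e: print(n,k,e)
E
```

```text
time_s: 16.95
tcp_pos: [0.6041, 0.0942, 0.1277]
ee_rot: [[-0.604, -0.797, 0.001], [-0.797, 0.604, 0.0], [-0.001, -0.001, -1.0]]
wrist_force: [0.0, -0.4, 0.3]
gripper_width: 0.999
time_s: 17.37
tcp_pos: [0.5914, 0.2458, 0.1276]
ee_rot: [[-0.604, -0.797, 0.001], [-0.797, 0.604, 0.0], [-0.001, -0.0, -1.0]]
wrist_force: [0.6, -0.2, 0.4]
gripper_width: 0.998
time_s: 17.78
tcp_pos: [0.5812, 0.3706, 0.1271]
ee_rot: [[-0.6, -0.8, 0.002], [-0.8, 0.6, 0.002], [-0.003, -0.0, -1.0]]
wrist_force: [0.4, 0.0, -0.8]
gripper_width: 1.001
time_s: 18.2
tcp_pos: [0.5819, 0.3643, 0.127]
ee_rot: [[-0.605, -0.796, 0.0], [-0.796, 0.605, 0.0], [-0.0, -0.0, -1.0]]
wrist_force: [0.5, -0.2, -0.6]
gripper_width: 1.0
cur [581.9 364.3 127. ] yaw -127.3 tilt [0.0001 0.0001] joints [ 46.  32.   3.   0. -61. -83.] t 18.2 w 87.0 F [ 0.5 -0.2 -0.6]
turn wz=0.2, then shift cm x -0.17 y -0.08 z 12.50
top grey {'rect': (484.5, -39.9), 'cen': (484.5, -40.1), 'size': (81.6, 47.1), 'ang': -67.3}
top cream {'rect': (615.6, -54.5), 'cen': (615.8, -54.5), 'size': (84.6, 53.2), 'ang': 53.3}
top green {'rect': (573.7, 356.4), 'cen': (573.8, 356.7), 'size': (56.2, 49.8), 'ang': 52.2}
top plinth {'rect': (535.6, -159.9), 'cen': (536.1, -159.2), 'size': (88.8, 58.5), 'ang': 56.3}
wrist grey max() iterable argument is empty
wrist cream max() iterable argument is empty
wrist green {'rect': (583.3, 366.0), 'cen': (583.3, 366.0), 'size': (84.5, 49.3), 'ang': 52.2}
wrist plinth max() iterable argument is empty
side grey {'rect': (482.5, -45.2), 'cen': (482.4, -45.2), 'size': (81.4, 51.5), 'ang': -66.8}
side cream {'rect': (613.9, -59.8), 'cen': (613.9, -59.6), 'size': (90.5, 52.5), 'ang': 53.4}
side green {'rect': (581.1, 364.9), 'cen': (581.8, 364.9), 'size': (93.3, 50.3), 'ang': 52.1}
side plinth {'rect': (534.0, -164.6), 'cen': (533.9, -164.6), 'size': (91.8, 58.0), 'ang': 56.5}
```

View pics/wrist5.png

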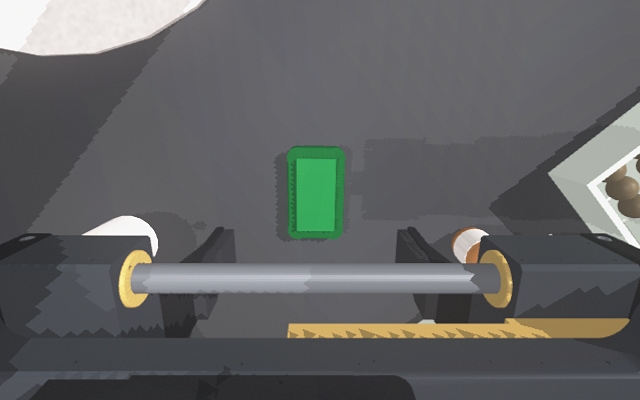

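View pics/top5.png

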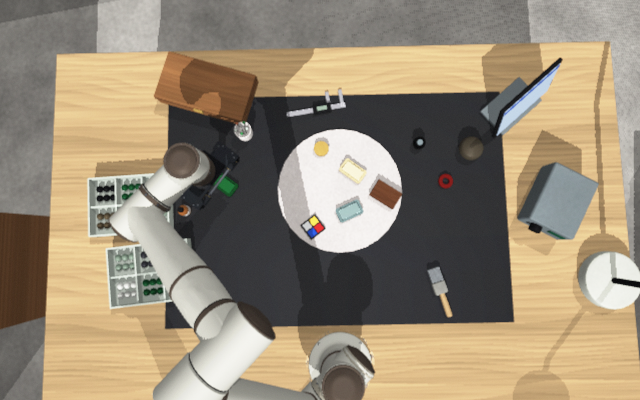

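```bash
python3 -m jog '[[-0.15,0,3,0,0,0],[0,0,3,0,0,0],[0,0,3,0,0,0],[0,0,2,0,0,0],[0,0,0.9,0,0,0]]' 
python3 -m jog '[[0,0,0.3,0,0,0],[0,0,0,0,0,0],[0,0,0,0,0,0],[0,0,0,0,0,0],[0,0,0,0,0,0]]' 
python3 plan.py 583.5 365.2 2 52.5
```

```text
time_s: 18.77
tcp_pos: [0.5808, 0.3648, 0.0038]
ee_rot: [[-0.605, -0.796, -0.005], [-0.796, 0.605, -0.004], [0.006, 0.001, -1.0]]
wrist_force: [-0.4, 0.3, -0.5]
gripper_width: 1.0
time_s: 19.18
tcp_pos: [0.5833, 0.3673, 0.0065]
ee_rot: [[-0.604, -0.797, 0.002], [-0.797, 0.604, 0.002], [-0.003, -0.001, -1.0]]
wrist_force: [-0.1, -0.7, 0.5]
gripper_width: 1.0
cur [583.3 367.3   6.5] yaw -127.2 tilt [0.0023 0.0021] joints [ 46.  39.  -3.   0. -47. -83.] t 19.1833 w 87.0 F [-0.1 -0.7  0.5]
turn wz=0.3, then shift cm x 0.15 y -0.14 z 0.45
```

```bash
python3 -m jog '[[0.05,0,0.3,0,0,0],[0,0,0,0,0,0],[0,0,0,0,0,0],[0,0,0,0,0,0],[0,0,0,0,0,0]]' 
python3 plan.py 583.5 365.2 2 52.5
```

```text
time_s: 19.6
tcp_pos: [0.5822, 0.3662, 0.0017]
ee_rot: [[-0.604, -0.797, 0.0], [-0.797, 0.604, -0.0], [-0.0, -0.0, -1.0]]
wrist_force: [-0.5, 0.4, -1.1]
gripper_width: 1.002
cur [582.2 366.2   1.7] yaw -127.2 tilt [ 0.0001 -0.    ] joints [ 46.  40.  -3.   0. -47. -83.] t 19.6 w 87.1 F [-0.5  0.4 -1.1]
turn wz=0.3, then shift cm x -0.00 y -0.16 z -0.03
```

```bash
python3 -m jog '[[0,0,0,0,0,0],[0,0,0,0,0,0],[0,0,0,0,0,0],[0,0,0,0,0,0],[0,0,0,0,0,0]]' 0
python3 -m jog '[[0,0,0,0,0,0],[0,0,0,0,0,0],[0,0,0,0,0,0],[0,0,0,0,0,0],[0,0,0,0,0,0]]' 
python3 -m jog '[[0,0,0,0,0,0],[0,0,0,0,0,0],[0,0,-0.5,0,0,0],[0,0,-1.5,0,0,0],[0,0,-2,0,0,0]]' 
python3 -m jog '[[0,0,-2.5,0,0,-3.7],[0,0,-1.5,0,0,0],[0,0,0,0,0,0],[0,0,0,0,0,0],[0,0,0,0,0,0]]' 
python3 plan.py 537.4 -162.9 80 56.4
```

```text
time_s: 20.02
tcp_pos: [0.5822, 0.3661, 0.0016]
ee_rot: [[-0.604, -0.797, -0.0], [-0.797, 0.604, -0.0], [0.0, -0.0, -1.0]]
wrist_force: [0.3, 0.3, -0.1]
gripper_width: 0.713
time_s: 20.43
tcp_pos: [0.5822, 0.3661, 0.0016]
ee_rot: [[-0.604, -0.797, 0.0], [-0.797, 0.604, -0.0], [0.0, -0.0, -1.0]]
wrist_force: [0.6, -0.3, 0.3]
gripper_width: 0.568
time_s: 20.85
tcp_pos: [0.5807, 0.365, 0.0398]
ee_rot: [[-0.605, -0.796, -0.004], [-0.796, 0.605, -0.003], [0.005, 0.001, -1.0]]
wrist_force: [-0.7, 0.5, -1.3]
gripper_width: 0.572
time_s: 21.27
tcp_pos: [0.5811, 0.3655, 0.0801]
ee_rot: [[-0.552, -0.834, -0.003], [-0.834, 0.552, -0.001], [0.003, 0.001, -1.0]]
wrist_force: [-0.2, 0.5, -2.3]
gripper_width: 0.57
cur [581.1 365.5  80.1] yaw -123.5 tilt [-0.0026 -0.0014] joints [ 46.  35.   0.  -0. -56. -79.] t 21.2667 w 49.6 F [-0.2  0.5 -2.3]
turn wz=0.1, then shift cm x 46.43 y -25.60 z 0.01
```

```bash
python3 -m jog '[[3.09,-1.7,0,0,0,0],[3.09,-1.7,0,0,0,0],[3.09,-1.7,0,0,0,0],[3.09,-1.7,0,0,0,0],[3.09,-1.7,0,0,0,0]]' 
python3 -m jog '[[3.09,-1.7,0,0,0,0],[3.09,-1.7,0,0,0,0],[3.09,-1.7,0,0,0,0],[3.09,-1.7,0,0,0,0],[3.09,-1.7,0,0,0,0]]' 
python3 -m jog '[[3.09,-1.7,0,0,0,0],[3.09,-1.7,0,0,0,0],[3.09,-1.7,0,0,0,0],[3.09,-1.7,0,0,0,0],[3.09,-1.7,0,0,0,0]]' 
python3 -m jog '[[0,0,0,0,0,0],[0,0,0,0,0,0],[0,0,0,0,0,0],[0,0,0,0,0,0],[0,0,0,0,0,0]]' 
python3 plan.py 537.4 -162.9 26 56.4
python3 - <<'E'
from h import *
for n in ["wrist","side"]:
    c=capture(n);np.savez(n+"6.npz",**c);cv2.imwrite(f"pics/{n}6.png",c["frame"][:,:,::-1])
E
```

```text
time_s: 21.68
tcp_pos: [0.5662, 0.1883, 0.0797]
ee_rot: [[-0.551, -0.834, -0.003], [-0.834, 0.551, -0.002], [0.004, 0.002, -1.0]]
wrist_force: [0.4, -0.3, -1.1]
gripper_width: 0.568
time_s: 22.1
tcp_pos: [0.5519, 0.0128, 0.08]
ee_rot: [[-0.552, -0.834, -0.003], [-0.834, 0.552, -0.001], [0.003, 0.002, -1.0]]
wrist_force: [0.7, 0.0, -1.3]
gripper_width: 0.57
time_s: 22.52
tcp_pos: [0.5376, -0.1626, 0.08]
ee_rot: [[-0.552, -0.834, -0.004], [-0.834, 0.552, 0.0], [0.002, 0.003, -1.0]]
wrist_force: [0.3, 0.6, -1.1]
gripper_width: 0.569
time_s: 22.93
tcp_pos: [0.5392, -0.16, 0.0813]
ee_rot: [[-0.55, -0.835, -0.001], [-0.835, 0.55, 0.0], [0.0, 0.001, -1.0]]
wrist_force: [0.0, -0.4, -1.3]
gripper_width: 0.571
cur [ 539.2 -160.    81.3] yaw -123.4 tilt [-0.0008  0.0001] joints [ -0.  24. -19.  -0. -47. -33.] t 22.9333 w 49.7 F [ 0.  -0.4 -1.3]
turn wz=0.2, then shift cm x 0.34 y -0.01 z 5.53
```

View pics/wrist6.png

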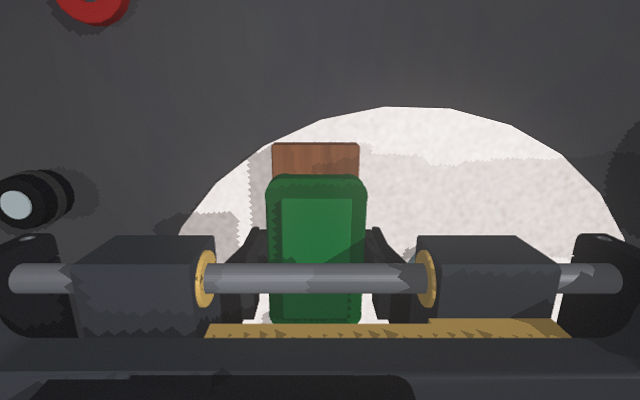

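```bash
python3 -m jog '[[0.3,0,2,0,0,0],[0,0,1.5,0,0,0],[0,0,1,0,0,0],[0,0,0.5,0,0,0],[0,0,0.2,0,0,0]]' 
python3 -m jog '[[0,0,0,0,0,0],[0,0,0,0,0,0],[0,0,0,0,0,0],[0,0,0,0,0,0],[0,0,0,0,0,0]]' 
python3 plan.py 537.4 -162.9 26 56.4
```

```text
time_s: 23.45
tcp_pos: [0.5373, -0.1632, 0.0289]
ee_rot: [[-0.551, -0.835, -0.002], [-0.835, 0.551, -0.0], [0.001, 0.001, -1.0]]
wrist_force: [0.4, 0.1, -1.7]
gripper_width: 0.569
time_s: 23.87
tcp_pos: [0.5379, -0.1637, 0.0302]
ee_rot: [[-0.552, -0.834, 0.001], [-0.834, 0.552, -0.0], [-0.001, -0.001, -1.0]]
wrist_force: [-0.5, -0.8, -1.6]
gripper_width: 0.572
cur [ 537.9 -163.7   30.2] yaw -123.5 tilt [ 0.0011 -0.0001] joints [ -0.  28. -22.   0. -40. -33.] t 23.8667 w 49.7 F [-0.5 -0.8 -1.6]
turn wz=0.1, then shift cm x -0.04 y 0.08 z 0.42
```

```bash
python3 -m jog '[[0,0,0.1,0,0,0],[0,0,0.1,0,0,0],[0,0,0.1,0,0,0],[0,0,0,0,0,0],[0,0,0,0,0,0]]' 
python3 - <<'E'
from h import *
c=capture("side");cv2.imwrite("pics/side7.png",cv2.resize(c["frame"][180:310,300:480,::-1],(720,520),interpolation=2))
E
```

```text
time_s: 24.28
tcp_pos: [0.5375, -0.1636, 0.0265]
ee_rot: [[-0.552, -0.834, -0.0], [-0.834, 0.552, -0.0], [0.0, 0.0, -1.0]]
wrist_force: [-0.1, -0.1, -2.1]
gripper_width: 0.571
```

View pics/side7.png

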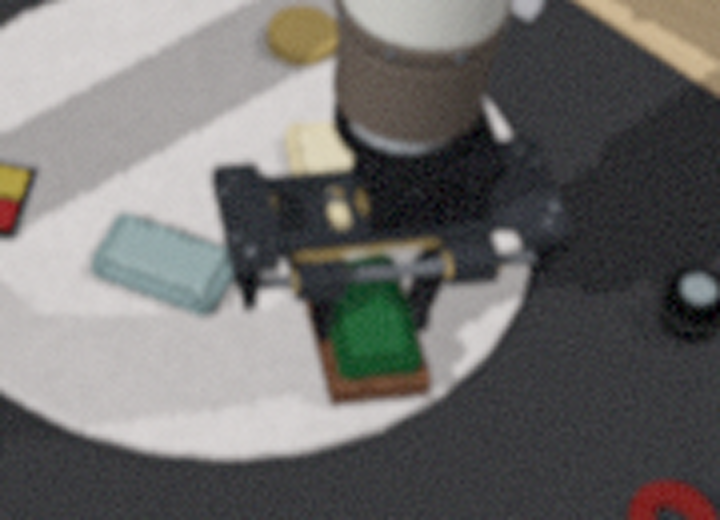

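```bash
python3 -m jog '[[0,0,0.08,0,0,0],[0,0,0.07,0,0,0],[0,0,0,0,0,0],[0,0,0,0,0,0],[0,0,0,0,0,0]]'
```

```text
time_s: 24.75
tcp_pos: [0.5377, -0.1636, 0.0256]
ee_rot: [[-0.551, -0.834, 0.0], [-0.834, 0.551, -0.0], [-0.0, -0.0, -1.0]]
wrist_force: [-0.9, -0.2, 3.2]
gripper_width: 0.569
```

Contact at the expected height, so I release.

```bash
python3 -m jog '[[0,0,0,0,0,0],[0,0,0,0,0,0],[0,0,0,0,0,0],[0,0,0,0,0,0],[0,0,0,0,0,0]]' 7.2
python3 -m jog '[[0,0,-1,0,0,0],[0,0,-2,0,0,0],[0,0,-2.5,0,0,0],[0,0,-2.5,0,0,0],[0,0,-2.5,0,0,0]]' 
python3 plan.py 577.5 -362.5 120 56.4
python3 - <<'E'
from h import *
for n in ["wrist","side"]:
    c=capture(n);np.savez(n+"8.npz",**c);cv2.imwrite(f"pics/{n}8.png",c["frame"][:,:,::-1])
    print(n,blob(c,"green",proj(c,(.5375,-.163,.036)),.036,70 if n=="wrist" else 30),blob(c,"plinth",proj(c,(.5375,-.163,.024)),.024,80 if n=="wrist" else 30))
    print(blob(c,"ring",proj(c,(.577,-.3625,.01)),.01,60 if n=="wrist" else 30))
E
```

```text
time_s: 25.17
tcp_pos: [0.5376, -0.1636, 0.025]
ee_rot: [[-0.552, -0.834, -0.0], [-0.834, 0.552, 0.0], [0.0, 0.0, -1.0]]
wrist_force: [0.2, -0.5, -0.5]
gripper_width: 0.803
time_s: 25.58
tcp_pos: [0.5375, -0.1637, 0.132]
ee_rot: [[-0.551, -0.834, 0.0], [-0.834, 0.551, -0.0], [-0.0, -0.0, -1.0]]
wrist_force: [0.2, -0.2, 0.4]
gripper_width: 0.827
cur [ 537.5 -163.7  132. ] yaw -123.5 tilt [ 0.0003 -0.0002] joints [ -0.  21. -16.   0. -54. -33.] t 25.5833 w 71.9 F [ 0.2 -0.2  0.4]
turn wz=0.1, then shift cm x 14.35 y -14.34 z 1.20
wrist {'rect': (538.3, -167.6), 'cen': (537.8, -166.1), 'size': (76.9, 41.6), 'ang': 58.2} {'rect': (537.1, -164.0), 'cen': (524.3, -177.1), 'size': (89.1, 58.7), 'ang': 56.5}
{'rect': (581.5, -355.8), 'cen': (581.1, -356.2), 'size': (49.9, 32.1), 'ang': -33.5}
side {'rect': (535.7, -163.2), 'cen': (535.2, -163.6), 'size': (81.7, 46.4), 'ang': 56.1} {'rect': (533.8, -164.7), 'cen': (511.7, -181.2), 'size': (91.6, 57.0), 'ang': 56.5}
{'rect': (576.5, -362.9), 'cen': (576.9, -362.5), 'size': (48.9, 47.1), 'ang': -41.0}
```

View pics/wrist8.png

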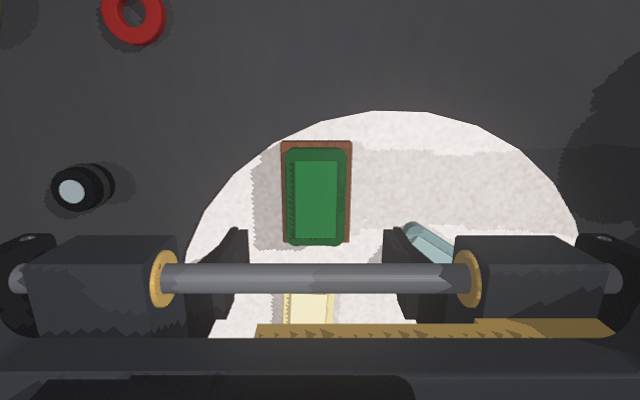

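```bash
python3 -m jog '[[2.05,-2.05,0.4,0,0,0],[2.05,-2.05,0.4,0,0,0],[2.05,-2.05,0.4,0,0,0],[2.05,-2.05,0.4,0,0,0],[2.05,-2.05,0.4,0,0,0]]' 7.5
python3 -m jog '[[2.05,-2.05,0.4,0,0,0],[2.05,-2.05,0.4,0,0,0],[0,0,0,0,0,0],[0,0,0,0,0,0],[0,0,0,0,0,0]]' 
python3 -m jog '[[0,0,0,0,0,0],[0,0,0,0,0,0],[0,0,0,0,0,0],[0,0,0,0,0,0],[0,0,0,0,0,0]]' 
python3 plan.py 578 -362.3 2 56.4
python3 - <<'E'
from h import *
for n in ["wrist","top","side"]:
    c=capture(n);np.savez(n+"9.npz",**c);cv2.imwrite(f"pics/{n}9.png",c["frame"][:,:,::-1])
    for k,p,z in [("ring",(.578,-.3625),.01),("green",(.5375,-.163),.036),("plinth",(.537,-.163),.024),("grey",(.485,-.041),.02),("cream",(.616,-.058),.02)]:
        try:print(n,k,blob(c,k,proj(c,(*p,z)),z,75 if n=="wrist" else 24))
        except Exception as e: print(n,k,e)
E
```

```text
time_s: 26.1
tcp_pos: [0.5664, -0.3068, 0.11]
ee_rot: [[-0.551, -0.834, -0.0], [-0.834, 0.551, 0.0], [-0.0, 0.0, -1.0]]
wrist_force: [0.2, 0.9, -0.2]
gripper_width: 0.864
time_s: 26.52
tcp_pos: [0.5776, -0.3621, 0.1018]
ee_rot: [[-0.552, -0.834, -0.001], [-0.834, 0.552, 0.001], [-0.0, 0.001, -1.0]]
wrist_force: [-0.3, 0.6, 0.7]
gripper_width: 0.857
time_s: 26.93
tcp_pos: [0.5783, -0.362, 0.1025]
ee_rot: [[-0.551, -0.835, 0.0], [-0.835, 0.551, -0.0], [-0.0, -0.0, -1.0]]
wrist_force: [0.1, -0.5, -0.1]
gripper_width: 0.859
cur [ 578.3 -362.   102.5] yaw -123.4 tilt [ 0.0004 -0.0001] joints [-18.  33.   1.   0. -58. -15.] t 26.9333 w 74.8 F [ 0.1 -0.5 -0.1]
turn wz=0.2, then shift cm x 0.04 y 0.00 z 10.05
wrist ring {'rect': (578.2, -356.3), 'cen': (579.7, -355.3), 'size': (19.6, 7.1), 'ang': -4.7}
wrist green max() iterable argument is empty
wrist plinth max() iterable argument is empty
wrist grey float division by zero
wrist cream max() iterable argument is empty
top ring {'rect': (588.1, -348.9), 'cen': (588.9, -350.3), 'size': (40.2, 13.8), 'ang': -46.8}
top green {'rect': (537.6, -158.1), 'cen': (537.7, -156.7), 'size': (78.8, 47.4), 'ang': 55.9}
top plinth {'rect': (514.5, -145.1), 'cen': (516.4, -140.6), 'size': (86.7, 9.0), 'ang': 54.1}
top grey {'rect': (484.5, -39.9), 'cen': (484.5, -40.0), 'size': (81.6, 47.1), 'ang': -67.3}
top cream {'rect': (615.8, -54.7), 'cen': (615.7, -55.3), 'size': (85.9, 53.9), 'ang': 52.0}
side ring {'rect': (577.4, -361.8), 'cen': (577.3, -362.5), 'size': (49.2, 48.3), 'ang': -6.9}
side green {'rect': (535.8, -163.1), 'cen': (535.5, -163.5), 'size': (82.0, 46.4), 'ang': 56.1}
side plinth {'rect': (533.8, -165.0), 'cen': (512.0, -182.4), 'size': (91.3, 57.6), 'ang': 55.8}
side grey {'rect': (482.4, -44.5), 'cen': (482.4, -45.1), 'size': (82.2, 52.7), 'ang': -66.8}
side cream {'rect': (614.3, -59.0), 'cen': (614.4, -58.6), 'size': (92.1, 52.2), 'ang': 53.4}
```

View pics/wrist9.png

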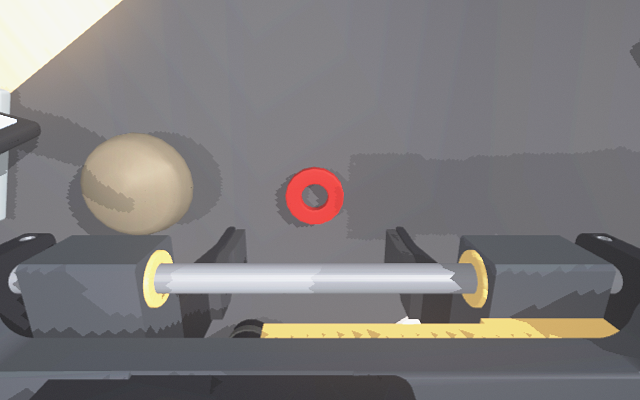

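View pics/top9.png

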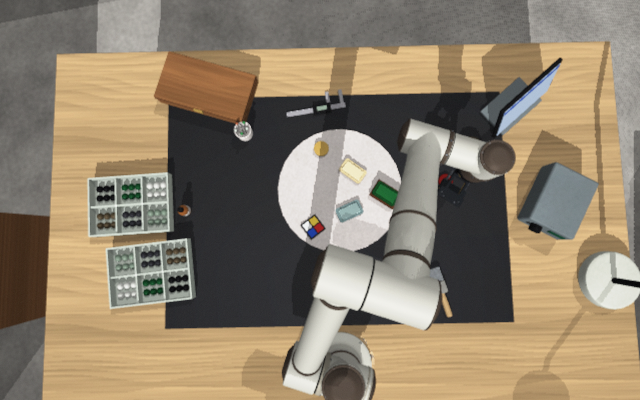

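```bash
sed -i 's/(8,255,220)/(8,255,255)/;s/(180,255,220)/(180,255,255)/' h.py; python3 -m jog '[[0,0,0,0,0,7],[0,0,0,0,0,7],[0,0,0,0,0,7],[0,0,0,0,0,7],[0,0,0,0,0,7]]'
python3 -m jog '[[0,0,0,0,0,5],[0,0,0,0,0,5],[0,0,0,0,0,0],[0,0,0,0,0,0],[0,0,0,0,0,0]]'
python3 - <<'E'
from h import *
c=dict(np.load("wrist9.npz"));print(blob(c,"ring",(315,195),.01,60))
c=capture("wrist");cv2.imwrite("pics/wrist10.png",c["frame"][:,:,::-1]);print(blob(c,"ring",proj(c,(.578,-.3623,.01)),.01,60))
E
python3 plan.py 578 -362.3 1.5 11.6
```

```text
time_s: 27.5
tcp_pos: [0.5781, -0.3625, 0.1021]
ee_rot: [[-0.932, -0.361, -0.0], [-0.361, 0.932, 0.0], [0.0, 0.0, -1.0]]
wrist_force: [-0.7, -0.3, -0.6]
gripper_width: 0.861
time_s: 27.92
tcp_pos: [0.5781, -0.3625, 0.1022]
ee_rot: [[-0.979, -0.202, 0.0], [-0.202, 0.979, -0.0], [-0.0, -0.0, -1.0]]
wrist_force: [0.8, 0.3, 0.0]
gripper_width: 0.858
{'rect': (577.6, -364.6), 'cen': (577.9, -364.5), 'size': (47.4, 46.3), 'ang': 55.2}
{'rect': (577.6, -364.2), 'cen': (577.5, -364.0), 'size': (47.0, 47.0), 'ang': 56.4}
cur [ 578.1 -362.5  102.1] yaw -168.4 tilt [ 0. -0.] joints [-19.  33.   1.   0. -58. -60.] t 27.9667 w 74.9 F [ 1.2 -0.2 -0.6]
turn wz=0.0, then shift cm x 0.01 y 0.02 z 10.06
```

View pics/wrist10.png

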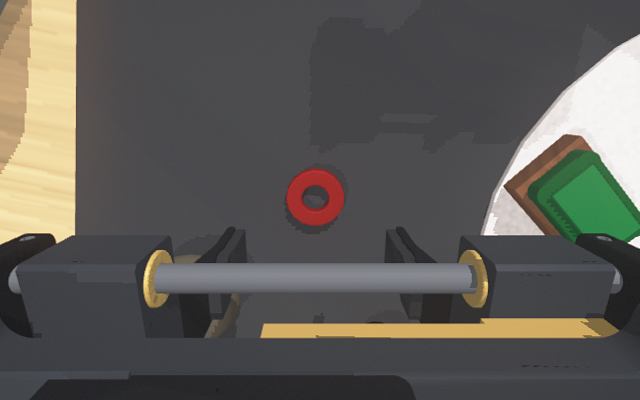

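```bash
python3 -m jog '[[0,-0.1,3,0,0,0],[0,0,3,0,0,0],[0,0,2,0,0,0],[0,0,1,0,0,0],[0,0,0.5,0,0,0]]' 
python3 -m jog '[[0,0,0,0,0,0],[0,0,0,0,0,0],[0,0,0,0,0,0],[0,0,0,0,0,0],[0,0,0,0,0,0]]' 
python3 plan.py 578 -363.3 1.5 11.6
```

```text
time_s: 28.38
tcp_pos: [0.5774, -0.3631, 0.0052]
ee_rot: [[-0.98, -0.2, -0.003], [-0.2, 0.98, 0.001], [0.003, 0.002, -1.0]]
wrist_force: [0.2, 0.4, -0.4]
gripper_width: 0.863
time_s: 28.8
tcp_pos: [0.579, -0.3637, 0.0085]
ee_rot: [[-0.98, -0.2, 0.002], [-0.2, 0.98, -0.001], [-0.002, -0.001, -1.0]]
wrist_force: [0.5, 0.1, 0.6]
gripper_width: 0.864
cur [ 579.  -363.7    8.5] yaw -168.5 tilt [ 0.0021 -0.0008] joints [-19.  39.  -4.   0. -47. -60.] t 28.8 w 75.2 F [0.5 0.1 0.6]
turn wz=-0.1, then shift cm x 0.09 y 0.06 z 0.70
```

```bash
python3 -m jog '[[0.1,0,0.4,0,0,0],[0,0,0.15,0,0,0],[0,0,0,0,0,0],[0,0,0,0,0,0],[0,0,0,0,0,0]]' 
python3 -m jog '[[0,0,0,0,0,0],[0,0,0,0,0,0],[0,0,0,0,0,0],[0,0,0,0,0,0],[0,0,0,0,0,0]]' 0 
python3 -m jog '[[0,0,0,0,0,0],[0,0,0,0,0,0],[0,0,0,0,0,0],[0,0,0,0,0,0],[0,0,0,0,0,0]]' 
python3 plan.py 578 -363.3 1.5 11.6
```

```text
time_s: 29.22
tcp_pos: [0.5773, -0.3637, 0.0016]
ee_rot: [[-0.98, -0.2, -0.0], [-0.2, 0.98, -0.0], [0.0, 0.0, -1.0]]
wrist_force: [-0.8, 0.1, -0.4]
gripper_width: 0.861
time_s: 29.63
tcp_pos: [0.5774, -0.3636, 0.0017]
ee_rot: [[-0.98, -0.2, 0.0], [-0.2, 0.98, -0.0], [-0.0, -0.0, -1.0]]
wrist_force: [-0.6, 0.9, -0.3]
gripper_width: 0.567
time_s: 30.05
tcp_pos: [0.5774, -0.3636, 0.0017]
ee_rot: [[-0.98, -0.2, 0.0], [-0.2, 0.98, -0.0], [-0.0, -0.0, -1.0]]
wrist_force: [-0.5, 0.1, -0.3]
gripper_width: 0.54
cur [ 577.4 -363.6    1.7] yaw -168.5 tilt [ 0. -0.] joints [-19.  39.  -4.   0. -47. -60.] t 30.05 w 47.0 F [-0.5  0.1 -0.3]
turn wz=-0.1, then shift cm x -0.07 y 0.02 z 0.02
```

```bash
python3 -m jog '[[0,0,-0.5,0,0,0],[0,0,-1.5,0,0,0],[0,0,-2.5,0,0,0],[0,0,-2.5,0,0,0],[0,0,-2,0,0,0]]' 
python3 -m jog '[[0,0,0,0,0,0],[0,0,0,0,0,0],[0,0,0,0,0,0],[0,0,0,0,0,0],[0,0,0,0,0,0]]' 
python3 plan.py 538.5 -162 90 11.5
```

```text
time_s: 30.47
tcp_pos: [0.5777, -0.364, 0.0938]
ee_rot: [[-0.98, -0.2, 0.001], [-0.2, 0.98, -0.001], [-0.001, -0.001, -1.0]]
wrist_force: [-0.5, -0.1, -0.2]
gripper_width: 0.542
time_s: 30.88
tcp_pos: [0.5765, -0.3633, 0.09]
ee_rot: [[-0.98, -0.2, -0.003], [-0.2, 0.98, 0.001], [0.002, 0.002, -1.0]]
wrist_force: [0.4, 0.3, -0.4]
gripper_width: 0.54
cur [ 576.5 -363.3   90. ] yaw -168.5 tilt [-0.0028  0.0011] joints [-19.  34.  -0.  -0. -56. -60.] t 30.8833 w 46.9 F [ 0.4  0.3 -0.4]
turn wz=0.0, then shift cm x -0.29 y 20.48 z -0.00
```

```bash
python3 -m jog '[[0,2,0,0,0,0],[0,3,0,0,0,0],[0,3,0,0,0,0],[0,3,0,0,0,0],[0,3,0,0,0,0]]' 
python3 -m jog '[[0,3,0,0,0,0],[0,2,0,0,0,0],[-0.3,1.48,0,0,0,0],[0,0,0,0,0,0],[0,0,0,0,0,0]]' 
python3 -m jog '[[0,0,0,0,0,0],[0,0,0,0,0,0],[0,0,0,0,0,0],[0,0,0,0,0,0],[0,0,0,0,0,0]]' 
python3 plan.py 538.5 -162 42 11.5
python3 - <<'E'
from h import *
for n in ["wrist","side"]:
    c=capture(n);np.savez(n+"11.npz",**c);cv2.imwrite(f"pics/{n}11.png",c["frame"][:,:,::-1])
E
```

```text
time_s: 31.3
tcp_pos: [0.5484, -0.2253, 0.0906]
ee_rot: [[-0.98, -0.199, -0.002], [-0.199, 0.98, 0.0], [0.002, 0.001, -1.0]]
wrist_force: [1.0, 0.2, -0.9]
gripper_width: 0.538
time_s: 31.72
tcp_pos: [0.5392, -0.1618, 0.0912]
ee_rot: [[-0.979, -0.201, -0.001], [-0.201, 0.979, -0.0], [0.001, 0.0, -1.0]]
wrist_force: [-0.7, -0.3, 0.2]
gripper_width: 0.541
time_s: 32.13
tcp_pos: [0.5393, -0.1629, 0.0915]
ee_rot: [[-0.98, -0.199, -0.0], [-0.199, 0.98, -0.0], [0.0, 0.0, -1.0]]
wrist_force: [0.6, -0.0, -0.4]
gripper_width: 0.542
cur [ 539.3 -162.9   91.5] yaw -168.5 tilt [-0.0002 -0.    ] joints [ -0.  24. -18.   0. -48. -78.] t 32.1333 w 47.1 F [ 0.6 -0.  -0.4]
turn wz=-0.0, then shift cm x 0.06 y 0.11 z 4.95
```

View pics/wrist11.png

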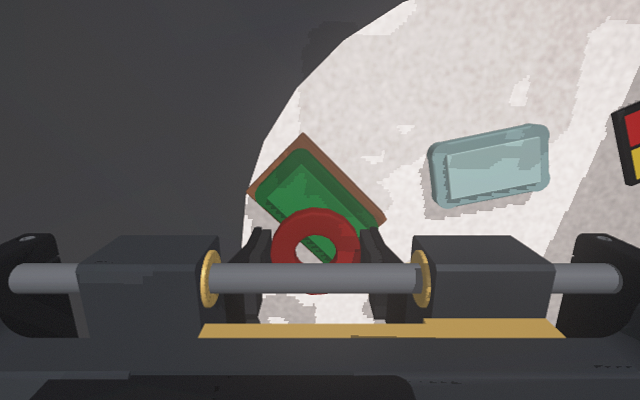

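```bash
python3 -m jog '[[0,0.1,2,0,0,0],[0,0,1.5,0,0,0],[0,0,0.7,0,0,0],[0,0,0.3,0,0,0],[0,0,0.1,0,0,0]]' 
python3 -m jog '[[0,0,0,0,0,0],[0,0,0,0,0,0],[0,0,0,0,0,0],[0,0,0,0,0,0],[0,0,0,0,0,0]]' 
python3 -m jog '[[0,0,0.1,0,0,0],[0,0,0.05,0,0,0],[0,0,0,0,0,0],[0,0,0,0,0,0],[0,0,0,0,0,0]]' 
python3 plan.py 538.5 -162 42 11.5
```

```text
time_s: 32.65
tcp_pos: [0.5391, -0.1615, 0.0453]
ee_rot: [[-0.98, -0.2, -0.001], [-0.2, 0.98, -0.0], [0.001, -0.0, -1.0]]
wrist_force: [-0.5, -0.4, -0.7]
gripper_width: 0.539
time_s: 33.07
tcp_pos: [0.5394, -0.1614, 0.0461]
ee_rot: [[-0.98, -0.2, 0.001], [-0.2, 0.98, -0.0], [-0.001, -0.0, -1.0]]
wrist_force: [0.3, -0.4, 0.5]
gripper_width: 0.543
time_s: 33.48
tcp_pos: [0.5391, -0.1614, 0.0441]
ee_rot: [[-0.98, -0.2, -0.0], [-0.2, 0.98, -0.0], [0.0, -0.0, -1.0]]
wrist_force: [0.2, -0.9, 0.0]
gripper_width: 0.54
cur [ 539.1 -161.4   44.1] yaw -168.5 tilt [-0.0001 -0.    ] joints [ -0.  27. -21.   0. -42. -78.] t 33.4833 w 47.0 F [ 0.2 -0.9  0. ]
turn wz=0.0, then shift cm x 0.07 y -0.05 z 0.21
```

```bash
python3 -m jog '[[0,0,0.08,0,0,0],[0,0,0.07,0,0,0],[0,0,0.05,0,0,0],[0,0,0,0,0,0],[0,0,0,0,0,0]]' 
python3 -m jog '[[0,0,0.05,0,0,0],[0,0,0,0,0,0],[0,0,0,0,0,0],[0,0,0,0,0,0],[0,0,0,0,0,0]]' 
python3 - <<'E'
from h import *
c=capture("side");cv2.imwrite("pics/side12.png",cv2.resize(c["frame"][180:310,300:480,::-1],(720,520),interpolation=2))
E
```

```text
time_s: 33.9
tcp_pos: [0.5391, -0.1614, 0.0421]
ee_rot: [[-0.98, -0.2, -0.0], [-0.2, 0.98, 0.0], [0.0, 0.0, -1.0]]
wrist_force: [0.3, 0.4, -0.6]
gripper_width: 0.542
time_s: 34.32
tcp_pos: [0.5392, -0.1614, 0.0417]
ee_rot: [[-0.98, -0.2, 0.0], [-0.2, 0.98, 0.0], [-0.0, -0.0, -1.0]]
wrist_force: [0.7, 0.3, -1.4]
gripper_width: 0.538
```

View pics/side12.png

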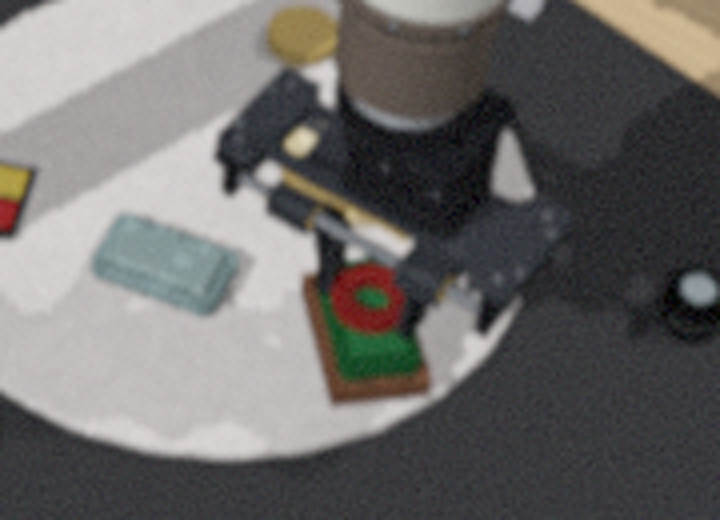

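```bash
python3 -m jog '[[0,0,0.05,0,0,0],[0,0,0,0,0,0],[0,0,0,0,0,0],[0,0,0,0,0,0],[0,0,0,0,0,0]]'
```

```text
time_s: 34.78
tcp_pos: [0.5392, -0.1614, 0.0415]
ee_rot: [[-0.98, -0.2, 0.0], [-0.2, 0.98, -0.0], [-0.0, -0.0, -1.0]]
wrist_force: [-2.1, 1.2, 5.3]
gripper_width: 0.538
```

Contact is felt (5 N). I release with a small opening, lift, and back away for a clear top view.

```bash
python3 -m jog '[[0,0,0,0,0,0],[0,0,0,0,0,0],[0,0,0,0,0,0],[0,0,0,0,0,0],[0,0,0,0,0,0]]' 7
python3 -m jog '[[0,0,-0.5,0,0,0],[0,0,-1.5,0,0,0],[0,0,-2.5,0,0,0],[0,0,-3,0,0,0],[0,0,-3,0,0,0]]' 
python3 - <<'E'
from h import *
c=capture("wrist");cv2.imwrite("pics/wrist13.png",c["frame"][:,:,::-1])
E
python3 plan.py 500 250 150 11.5
```

```text
time_s: 35.2
tcp_pos: [0.5391, -0.1614, 0.0408]
ee_rot: [[-0.98, -0.2, -0.0], [-0.2, 0.98, 0.0], [0.0, 0.0, -1.0]]
wrist_force: [0.6, 0.3, -0.5]
gripper_width: 0.777
time_s: 35.62
tcp_pos: [0.5387, -0.1614, 0.1472]
ee_rot: [[-0.98, -0.2, -0.001], [-0.2, 0.98, -0.0], [0.001, 0.0, -1.0]]
wrist_force: [0.6, 0.3, -0.0]
gripper_width: 0.81
cur [ 542.9 -162.3  154.5] yaw -168.4 tilt [ 0.0117 -0.0029] joints [ -0.  19. -14.   0. -56. -78.] t 35.6667 w 70.1 F [ 1.4 -0.6  4.1]
turn wz=0.1, then shift cm x -4.01 y 41.26 z 0.45
```

View pics/wrist13.png

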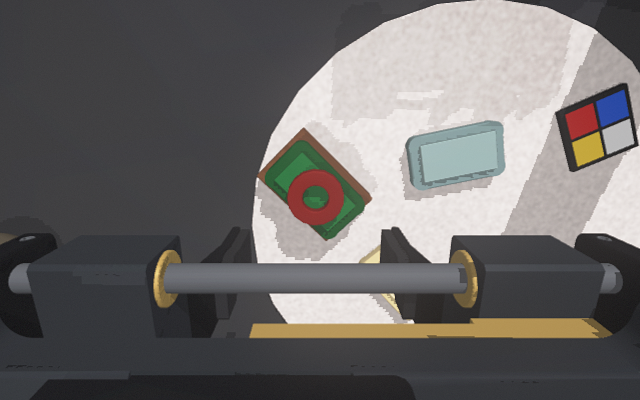

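```bash
python3 -m jog '[[-0.3,2,0,0,0,0],[-0.3,3,0,0,0,0],[-0.3,3,0,0,0,0],[-0.3,3,0,0,0,0],[-0.3,3,0,0,0,0]]' 
python3 -m jog '[[-0.3,3,0,0,0,0],[-0.3,3,0,0,0,0],[-0.3,3,0,0,0,0],[-0.3,3,0,0,0,0],[-0.3,3,0,0,0,0]]' 
python3 -m jog '[[0,3,0,0,0,0],[0,3,0,0,0,0],[0,2,0,0,0,0],[0,0,0,0,0,0],[0,0,0,0,0,0]]' 
python3 -m jog '[[0,0,0,0,0,0],[0,0,0,0,0,0],[0,0,0,0,0,0],[0,0,0,0,0,0],[0,0,0,0,0,0]]' 
python3 - <<'E'
from h import *
for n in ["top","side"]:
    c=capture(n);cv2.imwrite(f"pics/{n}14.png",c["frame"][:,:,::-1])
    for k,p,z in [("ring",(.538,-.162),.05),("green",(.5375,-.163),.036),("plinth",(.537,-.163),.024),("grey",(.485,-.041),.02),("cream",(.616,-.058),.02),("puck",(.693,.046),.02)]:
        try:print(n,k,blob(c,k,proj(c,(*p,z)),z,24))
        except Exception as e: print(n,k,e)
    print("bottle,loupe px",np.round(proj(c,(.4945,.4852,.07))),np.round(proj(c,(.703,-.278,.032))))
print(sense()["time_s"])
E
```

```text
time_s: 36.08
tcp_pos: [0.5256, -0.02, 0.1464]
ee_rot: [[-0.98, -0.199, 0.001], [-0.199, 0.98, 0.0], [-0.001, 0.0, -1.0]]
wrist_force: [0.6, 0.5, 0.0]
gripper_width: 0.805
time_s: 36.5
tcp_pos: [0.5103, 0.1302, 0.1465]
ee_rot: [[-0.98, -0.2, 0.001], [-0.2, 0.98, 0.0], [-0.001, 0.0, -1.0]]
wrist_force: [0.1, -0.3, -0.9]
gripper_width: 0.808
time_s: 36.92
tcp_pos: [0.4943, 0.208, 0.1462]
ee_rot: [[-0.979, -0.202, -0.0], [-0.202, 0.979, 0.0], [0.0, 0.0, -1.0]]
wrist_force: [-0.1, -0.6, -0.5]
gripper_width: 0.803
time_s: 37.33
tcp_pos: [0.4948, 0.2065, 0.1462]
ee_rot: [[-0.98, -0.199, 0.0], [-0.199, 0.98, 0.0], [-0.0, 0.0, -1.0]]
wrist_force: [-0.8, -0.3, 0.4]
gripper_width: 0.807
top ring {'rect': (538.7, -159.1), 'cen': (539.0, -158.8), 'size': (45.6, 42.7), 'ang': -46.4}
top green {'rect': (518.4, -180.1), 'cen': (518.3, -182.9), 'size': (53.1, 30.1), 'ang': -54.5}
top plinth {'rect': (515.8, -145.5), 'cen': (518.5, -137.9), 'size': (85.8, 9.3), 'ang': 55.9}
top grey {'rect': (484.4, -39.9), 'cen': (484.4, -40.0), 'size': (81.6, 47.2), 'ang': -66.9}
top cream {'rect': (615.8, -54.4), 'cen': (615.9, -54.4), 'size': (84.7, 53.3), 'ang': 54.6}
top puck {'rect': (692.9, 47.8), 'cen': (692.8, 47.1), 'size': (46.9, 42.9), 'ang': -1.3}
bottle,loupe px [183. 210.] [420. 142.]
side ring {'rect': (538.4, -160.6), 'cen': (538.1, -161.0), 'size': (48.6, 42.3), 'ang': 44.1}
side green {'rect': (524.8, -179.3), 'cen': (520.4, -184.2), 'size': (46.0, 42.9), 'ang': -34.5}
side plinth {'rect': (532.9, -166.1), 'cen': (511.3, -181.5), 'size': (88.4, 57.5), 'ang': 56.0}
side grey {'rect': (482.4, -45.4), 'cen': (482.4, -45.3), 'size': (82.2, 51.4), 'ang': -66.4}
side cream {'rect': (613.9, -59.6), 'cen': (613.8, -59.4), 'size': (90.3, 52.2), 'ang': 53.4}
side puck {'rect': (690.8, 43.1), 'cen': (691.0, 43.3), 'size': (52.5, 44.0), 'ang': 45.4}
bottle,loupe px [221. 127.] [474. 253.]
37.4333
```

View pics/top14.png

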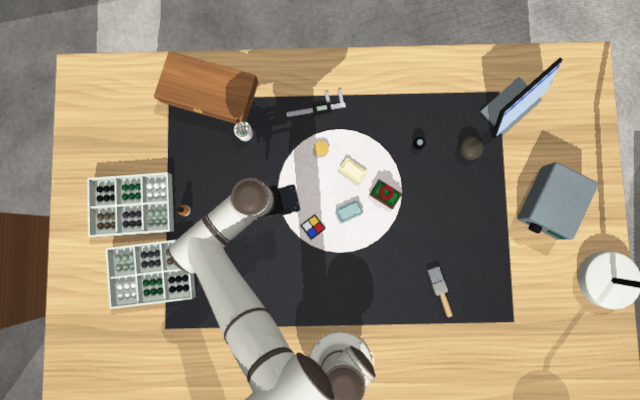

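View pics/side14.png

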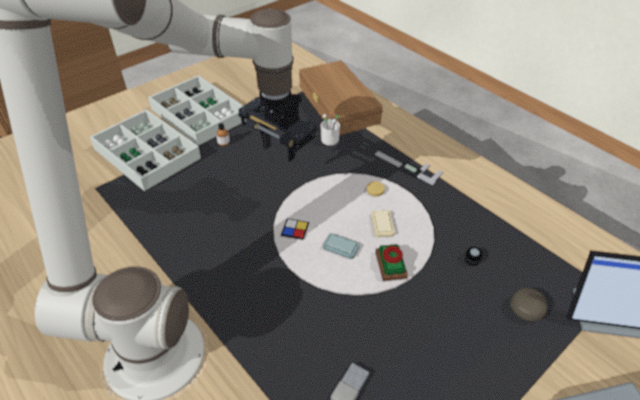

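The top and side views agree: the ring sits at (386,192), mid-green on the plinth. Grey (349,210) and cream (352,169) are at their midpoints, and the bottle and loupe haven't moved. The arm is clear, so I hand the job in.

```bash
python3 -c "
from station import finish_job
print(finish_job())"
```

```text
the job is handed in; nothing more can be done
None
```

I placed all four jade pieces in the required order and handed the job in at about 37 s of the 99 s allowed. Each piece was lowered in millimetre steps and released only once the wrist force showed contact.

The last checks from the top and side cameras:

| Piece | Measured result | Limit |
|---|---|---|
| Grey plaque | about 1 mm from midway plinth–card | 14 mm |
| Cream plaque | about 2 mm from midway plinth–puck | 14 mm |
| Green plaque | about 2 mm off the plinth's centre, long sides within 1° | 10 mm, 0.17 rad (about 9.7°) |
| Red ring | 1.5 mm (top view) or 3.6 mm (side view) off the green plaque's centre | 10 mm |

- **Bystanders:** the amber bottle and loupe stand where they started.
- **Robot:** the arm was clear of everything when I handed in.
- **Camera disagreement:** the top and side cameras differed by about 4–5 mm in y throughout. I corrected for this using the placed plaques and known robot positions.
- **Green plaque check:** its position comes from the pictures taken before the ring went on. The ring covered it too much to measure again at the end.

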